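# Put the tea sugar away

### The job

Tea is over: slide the cover of the sugar chest fully open and gather all the sugar lumps lying about the board onto the black tray, with those already on it. Then pick up the tray by its grip and tip it over the open compartment so that the lumps slide in; put any that miss in as well. Set the empty tray back flat in the middle of its cork mat and slide the cover fully shut, leaving the small white bowl and the blue spice pot where they stand.

Things in the scene. Friction and masses are not known exactly. Their poses are not given: they have to be found in the camera images.
- lump1: a lump of golden-brown cane sugar, a hard rounded block 30 x 25 x 23 mm along its own x, y, z, about 20 g; origin at its middle; lies on the tray at the start
- lump2: a lump of golden-brown cane sugar, a hard rounded block 30 x 25 x 23 mm along its own x, y, z, about 20 g; origin at its middle; lies on the tray at the start
- lump3: a lump of golden-brown cane sugar, a hard rounded block 30 x 25 x 23 mm along its own x, y, z, about 20 g; origin at its middle; lies loose on the board in the middle at the start; may be absent
- lump4: a lump of golden-brown cane sugar, a hard rounded block 30 x 25 x 23 mm along its own x, y, z, about 20 g; origin at its middle; lies loose on the board in the middle at the start; may be absent
- lump5: a lump of golden-brown cane sugar, a hard rounded block 30 x 25 x 23 mm along its own x, y, z, about 20 g; origin at its middle; lies loose on the board in the middle at the start; may be absent
- lump6: a lump of golden-brown cane sugar, a hard rounded block 30 x 25 x 23 mm along its own x, y, z, about 20 g; origin at its middle; lies loose on the board in the middle at the start; may be absent
- lump7: a lump of golden-brown cane sugar, a hard rounded block 30 x 25 x 23 mm along its own x, y, z, about 20 g; origin at its middle; lies loose on the board in the middle at the start; may be absent
- tray: black plastic serving tray, 0.14 kg, starts on the cork mat. Origin under the middle of its underside. Floor 170 (x) x 120 (y) mm, 4 mm thick; walls 4 mm thick and 18 mm high on both y sides, 20 mm high at the +x end; the -x end is the open lip, no wall. Upright grip plate at the +x end. Lumps begin to slide on it at 25 to 35 degrees of tilt
- tray_lip (a point): middle of the tray's lip edge, on the floor's upper face: 85 mm from the tray's origin along its -x
- tray_grip (a point): middle of the top edge of the tray's plain upright grip plate, pinched from above: 10 mm thick in the tray's x (x = 75 to 85 mm), 50 mm wide in y, its top 75 mm above the tray's underside
- mat: fixed cork mat 220 x 170 mm, 3 mm thick, the tray's place; origin under its middle; x along its length
- chest: fixed wooden sugar chest, 270 (x) x 156 (y) mm, walls 70 mm high; origin under its middle. An open-topped compartment at its -x end, a solid deck (70 mm high) at its +x end on which the cover parks; low rails along the y sides to 79 mm
- chest_in (a point): middle of the compartment's floor, axes as the chest's: 60 mm towards -x of the chest's origin, 8 mm up; the compartment measures 130 (x) x 140 (y) mm, 62 mm from this floor to the rim
- cover (a joint): flat wooden cover of the compartment, 136 x 142 x 6 mm, sliding along the chest's x on top of its walls: 0 = shut, 0.13 m = fully open (moved to the chest's +x). Friction about 1.5 N; stays where left
- cover_grip (a point): middle of the top of the brass fin on the cover, which pinches from above: 12 mm thick in the chest's x, 44 mm wide in y, standing 32 mm above the cover's upper face; this point is 108 mm above the board
- bowl: small white ceramic bowl, 90 mm across, 42 mm high; origin under its middle; to be left alone
- spice_pot: small blue ceramic pot with a steel lid, 46 mm across, 40 mm high, standing among the lumps; origin under its middle; to be left alone
Mind the look-alikes: they are no part of the job. What is shaped like the lump2 but green is not meant. Leave any red look-alike of the lump4 alone.

How it is judged:
On the way, in this order (a step that is already met when the one before it is completed fails the run):
1. the cover is fully open (within 10 mm) and all the lumps lie on the tray, let go (value of joint cover above 0.12 m and x of lump1 in the frame of tray between -0.085 and 0.08 m and y of lump1 in the frame of tray between -0.056 and 0.056 m and z of lump1 in the frame of tray between 0 and 0.045 m and contact force between the fingers and lump1 below 0.3 N and x of lump2 in the frame of tray between -0.085 and 0.08 m and y of lump2 in the frame of tray between -0.056 and 0.056 m and z of lump2 in the frame of tray between 0 and 0.045 m and contact force between the fingers and lump2 below 0.3 N and x of lump3 in the frame of tray between -0.085 and 0.08 m and y of lump3 in the frame of tray between -0.056 and 0.056 m and z of lump3 in the frame of tray between 0 and 0.045 m and contact force between the fingers and lump3 below 0.3 N and x of lump4 in the frame of tray between -0.085 and 0.08 m and y of lump4 in the frame of tray between -0.056 and 0.056 m and z of lump4 in the frame of tray between 0 and 0.045 m and contact force between the fingers and lump4 below 0.3 N and x of lump5 in the frame of tray between -0.085 and 0.08 m and y of lump5 in the frame of tray between -0.056 and 0.056 m and z of lump5 in the frame of tray between 0 and 0.045 m and contact force between the fingers and lump5 below 0.3 N and x of lump6 in the frame of tray between -0.085 and 0.08 m and y of lump6 in the frame of tray between -0.056 and 0.056 m and z of lump6 in the frame of tray between 0 and 0.045 m and contact force between the fingers and lump6 below 0.3 N and x of lump7 in the frame of tray between -0.085 and 0.08 m and y of lump7 in the frame of tray between -0.056 and 0.056 m and z of lump7 in the frame of tray between 0 and 0.045 m and contact force between the fingers and lump7 below 0.3 N and angle between tray's own z axis and vertical below 0.15 rad), for 0.2 s.
2. the tray is off the mat and tipped by more than 15 degrees with the middle of its lip above the open compartment (value of joint cover above 0.11 m and angle between tray's own z axis and vertical above 0.26 rad and x of tray_lip in the frame of chest_in between -0.08 and 0.08 m and y of tray_lip in the frame of chest_in between -0.085 and 0.085 m and z of tray_lip in the frame of chest_in between 0.03 and 0.3 m).
At the end, for the whole second after the job is handed in: all the lumps are in the chest's compartment below its rim, the cover is shut to within 8 mm, and the tray stands flat and at rest on the mat, the two middles within 35 mm of each other (x of lump1 in the frame of chest_in between -0.066 and 0.066 m and y of lump1 in the frame of chest_in between -0.07 and 0.07 m and z of lump1 in the frame of chest_in between 0 and 0.062 m and x of lump2 in the frame of chest_in between -0.066 and 0.066 m and y of lump2 in the frame of chest_in between -0.07 and 0.07 m and z of lump2 in the frame of chest_in between 0 and 0.062 m and x of lump3 in the frame of chest_in between -0.066 and 0.066 m and y of lump3 in the frame of chest_in between -0.07 and 0.07 m and z of lump3 in the frame of chest_in between 0 and 0.062 m and x of lump4 in the frame of chest_in between -0.066 and 0.066 m and y of lump4 in the frame of chest_in between -0.07 and 0.07 m and z of lump4 in the frame of chest_in between 0 and 0.062 m and x of lump5 in the frame of chest_in between -0.066 and 0.066 m and y of lump5 in the frame of chest_in between -0.07 and 0.07 m and z of lump5 in the frame of chest_in between 0 and 0.062 m and x of lump6 in the frame of chest_in between -0.066 and 0.066 m and y of lump6 in the frame of chest_in between -0.07 and 0.07 m and z of lump6 in the frame of chest_in between 0 and 0.062 m and x of lump7 in the frame of chest_in between -0.066 and 0.066 m and y of lump7 in the frame of chest_in between -0.07 and 0.07 m and z of lump7 in the frame of chest_in between 0 and 0.062 m and value of joint cover below 0.008 m and horizontal distance between tray and mat below 0.035 m and angle between tray's own z axis and vertical below 0.06 rad and z of tray in the frame of mat between -0.002 and 0.012 m and linear speed of tray below 0.02 m/s); the robot touches nothing.
It fails at once if the bowl or the spice pot is pushed more than 30 mm from its place or tipped by more than 25 degrees (distance of any of bowl, spice_pot from where it was at the start of the episode above 0.03 m or angle between any of bowl, spice_pot's own z axis and vertical above 0.44 rad).
Of lump3, lump4, lump5, lump6, lump7 only 3 to 5 are there at a start; the rules pass over those that are not, and their reading is None.
At some moment in a run one of lump1, lump2, lump3, lump4, lump5, lump6, lump7 may be knocked a few centimetres aside while the robot is not near it.
It also fails if it takes over 200 s, if anything falls off the work surface, if the arm or the gripper's body presses on something with over 40 N, if the wrist force passes 120 N, or if a joint passes its speed limit or range.

### The arm

A 7-joint arm with a two-finger parallel gripper is mounted at the origin on the work surface. World frame = base frame: x ahead of the robot, y to its left, z up, the work surface at z = 0. Lengths are in m, angles in rad, forces in N, time in s.
With the tool pointing down it reaches from about 0.4 to 0.9 m from the base axis. Payload 5.5 kg.
Tool frame: the origin (TCP) lies where the fingers leave the gripper's body, on its centre line; the fingertips stand 66 mm ahead of it and the grasp point (between the pads) lies r.grip_depth ahead of it (r.grip_depth is the distance from the TCP to the grasp point, in m); z points along the fingers, y is the line along which they close (so a half turn about z gives the same grasp; the last joint's range is limited). The gripper opens to 92 mm and grips with 3 to 60 N. Pads are 19 mm wide; open, the fingers measure 130 mm over their backs; the gripper's body (75 mm by 190 mm) begins 47 mm behind the grasp point.
Start: joints at [0.263, 0.501, -0.427, 1.55, 0.221, 1.138, -0.21], TCP at [0.65, 0, 0.292] pointing down, gripper open.
Joint ranges: [-2.88, 2.88], [-0.31, 2.03], [-1.54, 1.56], [0.2, 2.42], [-1.41, 4.55], [0.19, 2.02], [-2.57, 2.57]. Speed limits (rad/s): [2.57, 2.57, 3.14, 3.14, 3.14, 3.14, 3.14].

### API

Orientations are given as a 3x3 rotation matrix whose columns are the frame's x, y, z axes.
In Python, from cell import state, viewer, r, nets gives the robot as it stands.
- The arm moves only by the shell command python3 -m pendant 'ROWS' [FORCE]. ROWS is JSON, a list of rows, each a list of 3 entries, a list of its own where there are three numbers: the turn, a rotation vector about the tool's x, y, z in degrees, then the shift along the tool's x, y, z in mm, then the finger opening in mm, from 0 to 91.8. A call has 1 to 10 rows; each row is the pose to reach, as a shift and turn from the pose commanded when the call began, along the tool's axes at that moment; what a row does not reach only later rows make up. A row lasts 1/12 s, in which the tool goes at most 41.7 mm and 7.16 degrees, less where a joint would pass 70% of its speed; a pose out of reach is approached as far as the arm can. A call with a gripper value outside its range is refused whole. The fingers move at their own pace and stop on an object; FORCE is the grip in N (left out, the last holds). Time passes only in rows, so rows that repeat a pose let the fingers close. It gives the time, the measured TCP pose, the force, the opening and the grip force at its end, in the units of the state.
- state(): the state, without advancing time (a new reading comes with each control period).
- viewer.get_image(name): name is "scene" or "side" or "wrist"; returns a dict with "frame" (420x560x3 uint8, red, green, blue), "intrinsics" (3x3 intrinsics, pixels), "dist" ([k1, k2, p1, p2, k3] as OpenCV has them; the pictures are not rectified), "rvec" (rotation vector, rad) and "tvec" (3), from world to camera coordinates, as OpenCV has them; the wrist camera has in their place "mount" (4x4, takes a point from camera to tool coordinates, whose origin is the TCP and whose axes are the flange's). Camera axes: x right, y down, z forward; pixel columns grow to the right and rows downward; lengths in m; the calibration is good to about 2 mm. A picture is of the moment at which its call begins: read the wrist's pose just before it. There is no depth.
- r.close_job(): hands the job in; it is judged then, once.
Trained networks look in a picture, given as the dict that the camera call returned (one of the last four; its "shot" number tells which), for a name from the list of things; names that differ only in an ending like _2 or _b are one class to them, and where a whole thing is asked for, a point or a joint stands for the part that bears it (a point fixed in the world has none). Each returns a list of dicts, best first, with "conf" (0 to 1); they miss things now and then, are a little off and sometimes report something else, mostly with a low value. They report only what shows in the picture. A call takes as long as a camera call. They do not tell look-alikes from the thing itself.
- nets.outline_of(picture, name): "region" (420x560 bool, what is visible of it) and "position" ([column, row] in pixels, amid what is visible of it).
The state is a dict: "t": time; "joints": joint angles; "qvel": joint speeds; "tau": joint torques, N m; "eef_pos": TCP position; "tcp_rot": TCP orientation; "ft_force": force on the tool from outside, world axes, zero at the start; "torque": the same for the moment, N m; "finger_gap": finger opening in m; "finger_force": force on a finger pad.
Only numpy, scipy, OpenCV 4.12 (cv2) and the standard library are available. Lean on these libraries where they do the work, as an engineer would, in place of code of your own. Each camera call takes 0.05 s, during which the arm holds its last target. There are 200 camera calls.

## Working session

There is one attempt and no reset: what is moved stays moved. The work goes in short steps, Python scripts to look and compute and a shell command to move; the robot and the scene stay as the last step left them, time stands still between calls to the robot, and variables do not carry over. Pictures are saved under pics/ and viewed, at most 14 in all, crops included, and the job is handed in when it is done.

```bash
ls; mkdir -p pics
cat > h.py <<'E'
import numpy as np, cv2, json
from cell import state, viewer, r, nets
def cam(p, s=None):
    """returns R,t world->camera"""
    if 'rvec' in p: return cv2.Rodrigues(np.array(p['rvec'],float))[0], np.array(p['tvec'],float).ravel()
    M=np.array(p['mount']); Rt=np.array(s['tcp_rot']); pt=np.array(s['eef_pos'])
    Rwc=Rt@M[:3,:3]; c=Rt@M[:3,3]+pt
    return Rwc.T, -Rwc.T@c
def ray(p,uv,s=None):
    R,t=cam(p,s); q=cv2.undistortPoints(np.array([[uv]],float),np.array(p['intrinsics'],float),np.array(p['dist'],float)).ravel()
    d=R.T@np.array([q[0],q[1],1]); return -R.T@t, d/np.linalg.norm(d)
def onz(p,uv,z,s=None):
    c,d=ray(p,uv,s); return c+d*(z-c[2])/d[2]
def tri(rays):
    A=sum(np.eye(3)-np.outer(d,d) for c,d in rays); b=sum((np.eye(3)-np.outer(d,d))@c for c,d in rays); return np.linalg.solve(A,b)
def proj(p,X,s=None):
    R,t=cam(p,s); return cv2.projectPoints(np.array(X,float).reshape(-1,3),cv2.Rodrigues(R)[0],t,np.array(p['intrinsics'],float),np.array(p['dist'],float))[0].reshape(-1,2)
def shot(n,name=None):
    s=state(); p=viewer.get_image(n)
    if name: cv2.imwrite(f'pics/{name}.png',p['frame'][:,:,::-1])
    return p,s
def toolrel(target,s=None):
    """mm shift along tool axes to bring TCP to target"""
    s=s or state(); return np.round(1000*np.array(s['tcp_rot']).T@(np.array(target)-np.array(s['eef_pos'])))
E
cat > a.py <<'E'
from h import *
np.set_printoptions(precision=3,suppress=True)
for n in ['scene','side','wrist']:
    p,s=shot(n,n+'0')
    for k in ['lump1','tray','mat','chest','cover','cover_grip','tray_grip','bowl','spice_pot'] if n!='wrist' else ['lump1']:
        for o in nets.outline_of(p,k):
            c=p['frame'][o['region']].mean(0) if o['region'].any() else 0
            print(n,k,round(o['conf'],2),np.round(o['position']),onz(p,o['position'],0.012,s),o['region'].sum(),c)
s=state();print({k:s[k] for k in ['eef_pos','tcp_rot','finger_gap','t']},r.grip_depth)
E
python3 a.py
```

```text
pics
scene lump1 0.7 [277. 236.] [0.526 0.07  0.012] 142 [111.824  82.986  63.535]
scene lump1 0.57 [240. 271.] [ 0.525 -0.061  0.012] 195 [118.318  91.467  72.805]
scene lump1 0.56 [223. 252.] [ 0.458 -0.046  0.012] 129 [115.543  83.302  61.86 ]
scene lump1 0.45 [304. 258.] [0.618 0.061 0.012] 155 [117.613  87.806  67.355]
scene lump1 0.44 [269. 284.] [ 0.601 -0.046  0.012] 165 [113.485  83.933  64.176]
scene lump1 0.41 [203. 227.] [ 0.365 -0.021  0.012] 152 [132.197  72.592  66.796]
scene lump1 0.27 [318. 306.] [ 0.722 -0.023  0.012] 1254 [140.244 134.847 124.432]
scene tray 0.69 [331. 176.] [0.504 0.324 0.012] 556 [52.41  49.047 45.651]
scene tray 0.67 [304. 258.] [0.619 0.06  0.012] 159 [117.981  88.516  68.226]
scene mat 0.69 [352. 202.] [0.603 0.278 0.012] 327 [108.462  86.755  65.709]
scene cover 0.59 [144. 297.] [ 0.408 -0.249  0.012] 3714 [145.027 112.627  78.727]
scene cover 0.31 [318. 307.] [ 0.723 -0.026  0.012] 1234 [140.236 134.824 124.39 ]
scene cover_grip 0.86 [145. 294.] [ 0.403 -0.243  0.012] 3775 [144.794 112.505  78.814]
scene tray_grip 0.96 [332. 180.] [0.517 0.3
[... 1827 characters left out ...]
.012] 579 [86.499 88.104 85.299]
wrist lump1 0.88 [ 14. 199.] [ 0.367 -0.02   0.012] 852 [137.486  39.026  36.335]
wrist lump1 0.87 [ 97. 223.] [ 0.453 -0.047  0.012] 829 [121.159  73.866  39.568]
wrist lump1 0.77 [176. 229.] [ 0.538 -0.054  0.012] 740 [125.085  75.769  40.105]
wrist lump1 0.71 [254. 124.] [0.624 0.056 0.012] 793 [130.136  79.755  42.797]
wrist lump1 0.71 [237. 222.] [ 0.604 -0.046  0.012] 672 [128.705  75.793  37.381]
wrist lump1 0.69 [158. 113.] [0.53  0.067 0.012] 928 [121.444  74.369  40.152]
{'eef_pos': array([ 0.65 , -0.   ,  0.292]), 'tcp_rot': array([[ 0.,  1.,  0.],
       [ 1., -0., -0.],
       [-0.,  0., -1.]]), 'finger_gap': 0.09195262918897075, 't': 1.1} 0.0467
```

View pics/scene0.png

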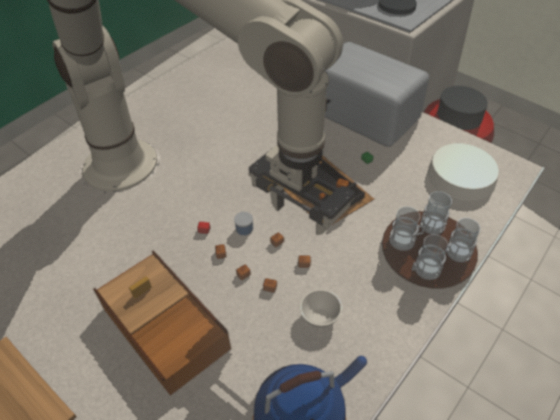

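View pics/side0.png

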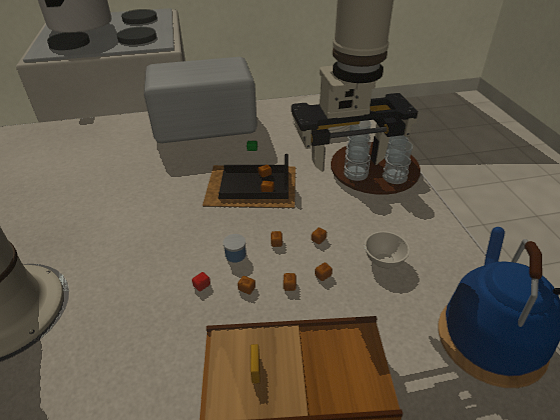

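View pics/wrist0.png

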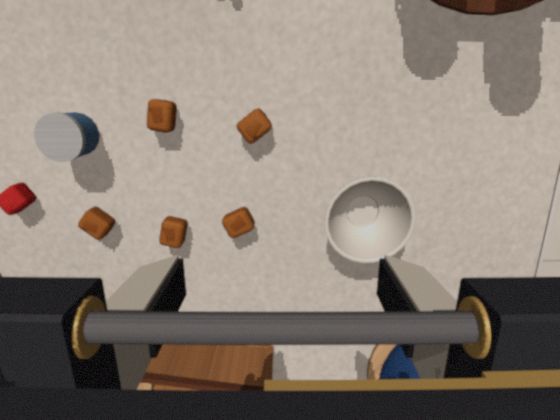

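The scene shows 5 loose brown lumps; in the side view they are at (278,242), (317,234), (323,268), (286,281) and (244,285). Two more lie on the tray at (264,170) and (267,187). The red look-alike (200,281) and the green one (251,145) must be left alone. The pot is at (235,249) and the bowl at (386,248). The chest cover is shut, with its brass fin at side (254,362) and scene (141,287). Next I'll measure the fin, and get the lump yaws from the wrist view.

```bash
cat > b.py <<'E'
from h import *
np.set_printoptions(precision=3,suppress=True)
P={};rays=[]
for n,box in [('scene',(120,265,170,310)),('side',(235,335,275,390))]:
    p,s=shot(n); P[n]=p
    h=cv2.cvtColor(p['frame'],cv2.COLOR_RGB2HSV).astype(int)
    x0,y0,x1,y1=box; m=np.zeros(h.shape[:2],np.uint8)
    m[y0:y1,x0:x1]=((h[...,1]>170)&(h[...,0]>18)&(h[...,0]<32))[y0:y1,x0:x1]
    k,l,st,ce=cv2.connectedComponentsWithStats(m); i=1+st[1:,4].argmax()
    print(n,st[i],ce[i]); rays.append(ray(p,ce[i]))
    big=cv2.resize(p['frame'][y0-15:y1+15,x0-25:x1+25],None,fx=5,fy=5,interpolation=cv2.INTER_CUBIC)
    cv2.imwrite(f'pics/fin_{n}.png',big[:600,:800,::-1])
print('fin centroid',tri(rays))
p,s=shot('wrist')
for o in nets.outline_of(p,'lump1'):
    m=o['region'].astype(np.uint8); c=p['frame'][o['region']].mean(0)
    pts=np.argwhere(m)[:,::-1]
    W=np.array([onz(p,q,0.018,s)[:2] for q in pts]); rc=cv2.minAreaRect((W*1000).astype(np.float32))
    print('lump',np.round(c),rc)
E
python3 b.py
```

```text
Traceback (most recent call last):
  File "b.py", line 9, in <module>
    k,l,st,ce=cv2.connectedComponentsWithStats(m); i=1+st[1:,4].argmax()
                                                       ~~~~~~~~~~~~~~~^^
ValueError: attempt to get argmax of an empty sequence
```

Run:
```python
import cv2,numpy as np
a=cv2.imread('pics/fin_scene.png');b=cv2.imread('pics/fin_side.png')
H=max(a.shape[0],b.shape[0]);o=np.zeros((H,a.shape[1]+b.shape[1],3),np.uint8);o[:a.shape[0],:a.shape[1]]=a;o[:b.shape[0],a.shape[1]:]=b
print(o.shape);cv2.imwrite('pics/fin.png',cv2.resize(o,(800,int(H*800/o.shape[1]))))
```

```text
[ WARN:0@0.011] global loadsave.cpp:275 findDecoder imread_('pics/fin_scene.png'): can't open/read file: check file path/integrity
[ WARN:0@0.011] global loadsave.cpp:275 findDecoder imread_('pics/fin_side.png'): can't open/read file: check file path/integrity
Traceback (most recent call last):
AttributeError: 'NoneType' object has no attribute 'shape'
```

```bash
python3 - <<'E'
s=open('b.py').read()
s=s.replace("m[y0:y1,x0:x1]=((h[...,1]>170)&(h[...,0]>18)&(h[...,0]<32))[y0:y1,x0:x1]",
"S=h[y0:y1,x0:x1,1].astype(np.uint8)*(h[y0:y1,x0:x1,0]>17).astype(np.uint8); T,mm=cv2.threshold(S,0,1,cv2.THRESH_OTSU); T=max(T,0.8*S.max()-10); m[y0:y1,x0:x1]=S>T; print(T,S.max())")
open('b.py','w').write(s)
E
python3 b.py;  python3 - <<'E'
import cv2,numpy as np
a=cv2.imread('pics/fin_scene.png');b=cv2.imread('pics/fin_side.png')
H=max(a.shape[0],b.shape[0]);o=np.zeros((H,a.shape[1]+b.shape[1],3),np.uint8);o[:a.shape[0],:a.shape[1]]=a;o[:b.shape[0],a.shape[1]:]=b
print(o.shape);cv2.imwrite('pics/fin.png',cv2.resize(o,(800,int(H*800/o.shape[1]))))
E
```

```text
116.4 158
scene [130 277  20  21 203] [139.635 286.35 ]
181.20000000000002 239
side [251 344   9  40 307] [254.599 363.417]
fin centroid [ 0.438 -0.264  0.096]
lump [130.  78.  40.] ((624.687255859375, 54.936275482177734), (31.10678482055664, 23.797006607055664), 36.8922004699707)
lump [138.  38.  36.] ((371.411865234375, -18.146358489990234), (43.509971618652344, 26.686565399169922), 31.46384048461914)
lump [121.  74.  39.] ((455.3563537597656, -44.3897705078125), (34.67864227294922, 32.04976272583008), 48.20476150512695)
lump [121.  72.  37.] ((534.9693603515625, 65.2136459350586), (30.94391632080078, 27.636396408081055), 78.90897369384766)
lump [125.  76.  41.] ((536.0891723632812, -54.32725524902344), (36.0739631652832, 27.14627456665039), 75.56065368652344)
lump [129.  76.  37.] ((605.4760131835938, -44.048038482666016), (30.324665069580078, 27.238250732421875), 23.043909072875977)
(425, 950, 3)
```

View pics/fin.png

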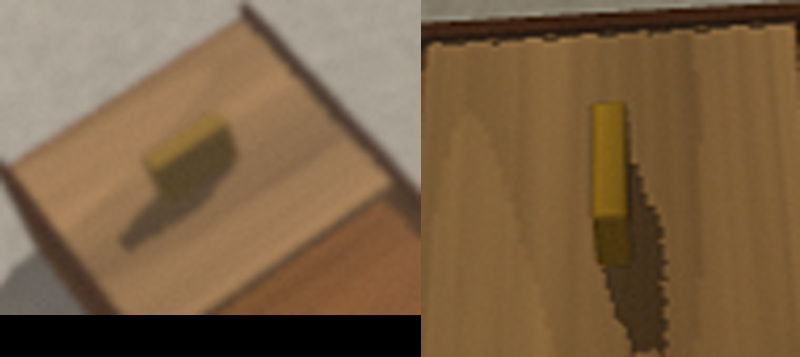

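Crop: the fin is plain, brass, and almost square with world axes. Next, a wrist look at the chest from above.

```bash
python3 -m pendant '[[[0,0,0],[-160,-160,-80],91],[[0,0,0],[-160,-160,-80],91],[[0,0,0],[-160,-160,-80],91],[[0,0,0],[-160,-160,-80],91],[[0,0,0],[-160,-160,-80],91],[[0,0,0],[-160,-160,-80],91],[[0,0,0],[-160,-160,-80],91],[[0,0,0],[-160,-160,-80],91]]'
python3 -c "
from h import *
p,s=shot('wrist','chest1');print(s['eef_pos'],s['tcp_rot'])"
```

```text
t: 2.02
eef_pos: [0.4893, -0.1619, 0.3734]
tcp_rot: [[0.004, 1.0, 0.002], [1.0, -0.004, -0.002], [-0.002, 0.002, -1.0]]
ft_force: [-0.2, 1.2, 0.1]
finger_gap: 0.0908
finger_force: 0.0
[ 0.48932543 -0.1618614   0.37337569] [[ 0.00434814  0.99998852  0.00201276]
 [ 0.99998921 -0.00434483 -0.00164682]
 [-0.00163805  0.0020199  -0.99999662]]
```

View pics/chest1.png

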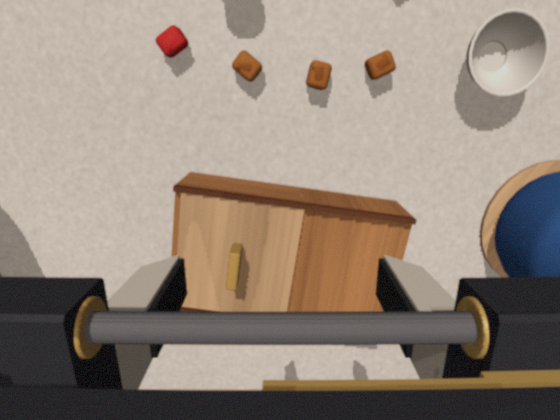

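Fin top spans about (235,244)–(233,290). The chest's near rail runs (183,178)–(411,214), so the chest is yawed by several degrees.

```bash
cat > c.py <<'E'
from h import *
np.set_printoptions(precision=4,suppress=True)
p=viewer.get_image('wrist'); s=state()
a=onz(p,(192,177),.079,s);b=onz(p,(411,212),.079,s)
print('rail',a,b,np.linalg.norm(b-a),np.degrees(np.arctan2(b[1]-a[1],b[0]-a[0])))
h=cv2.cvtColor(p['frame'],cv2.COLOR_RGB2HSV); print(h[255:280:12,220:250:3].tolist())
m=np.zeros(h.shape[:2],np.uint8); m[238:300,218:252]=((h[...,1]>180)&(h[...,0]>18))[238:300,218:252]
pts=np.argwhere(m)[:,::-1]; print(len(pts),pts.min(0),pts.max(0))
W=np.array([onz(p,q,0.108,s)[:2] for q in pts]); print('fin rect',cv2.minAreaRect((W*1000).astype(np.float32)))
u=(b-a)/np.linalg.norm(b-a); u[2]=0; n=np.array([u[1],-u[0],0])
mid=(a+b)/2; C=mid+n*0.078; print('chest origin',C,'len',np.linalg.norm(b-a),'comp',C-u*.06)
E
python3 c.py
```

```text
rail [ 0.3967 -0.1587  0.079 ] [ 0.6339 -0.1974  0.079 ] 0.2403347268348161 -9.276511798343584
[[[15, 102, 185], [15, 107, 177], [15, 104, 179], [18, 140, 171], [18, 147, 173], [19, 153, 162], [18, 160, 139], [14, 123, 102], [14, 109, 143], [15, 104, 169]], [[15, 106, 178], [15, 108, 175], [15, 116, 169], [19, 146, 175], [19, 143, 176], [19, 148, 169], [17, 150, 104], [14, 115, 113], [14, 112, 116], [14, 117, 126]], [[15, 106, 176], [15, 107, 178], [18, 138, 166], [19, 145, 176], [19, 148, 174], [19, 154, 152], [15, 126, 101], [14, 112, 114], [13, 114, 110], [13, 108, 132]]]Traceback (most recent call last):
  File "c.py", line 8, in <module>
    pts=np.argwhere(m)[:,::-1]; print(len(pts),pts.min(0),pts.max(0))
                                               ~~~~~~~^^^
    return umr_minimum(a, axis, None, out, keepdims, initial, where)
ValueError: zero-size array to reduction operation minimum which has no identity
```

```bash
sed -i "s/(h\[...,1\]>180)&(h\[...,0\]>18)/(h[...,1]>132)\&(h[...,0]>16)\&(h[...,2]>145)/" c.py
cat >> c.py <<'E'
print('cam',ray(p,(280,210),s))
big=cv2.resize(p['frame'][165:320,160:425],None,fx=3,fy=3,interpolation=cv2.INTER_CUBIC); cv2.imwrite('pics/chest2.png',big[...,::-1])
E
python3 c.py
```

```text
rail [ 0.3968 -0.1581  0.079 ] [ 0.6338 -0.1965  0.079 ] 0.24009419185274403 -9.194053522072988
[[[15, 103, 183], [15, 109, 177], [15, 107, 179], [18, 137, 156], [18, 145, 149], [18, 149, 149], [18, 148, 131], [16, 136, 101], [14, 110, 148], [15, 104, 169]], [[15, 103, 179], [15, 107, 176], [17, 117, 170], [19, 150, 177], [18, 140, 178], [19, 148, 169], [18, 143, 91], [14, 117, 113], [14, 115, 113], [16, 112, 143]], [[15, 107, 176], [15, 108, 179], [18, 143, 171], [18, 146, 176], [19, 147, 174], [18, 157, 143], [15, 123, 106], [16, 114, 112], [14, 116, 114], [14, 113, 142]]]
394 [225 247] [239 293]
fin rect ((438.6574401855469, -252.3383331298828), (54.877784729003906, 10.219831466674805), 81.26093292236328)
chest origin [ 0.5028 -0.2543  0.079 ] len 0.24009419185274403 comp [ 0.4436 -0.2447  0.079 ]
cam (array([ 0.4914, -0.0758,  0.4636]), array([-0.0027, -0.295 , -0.9555]))
```

View pics/chest2.png

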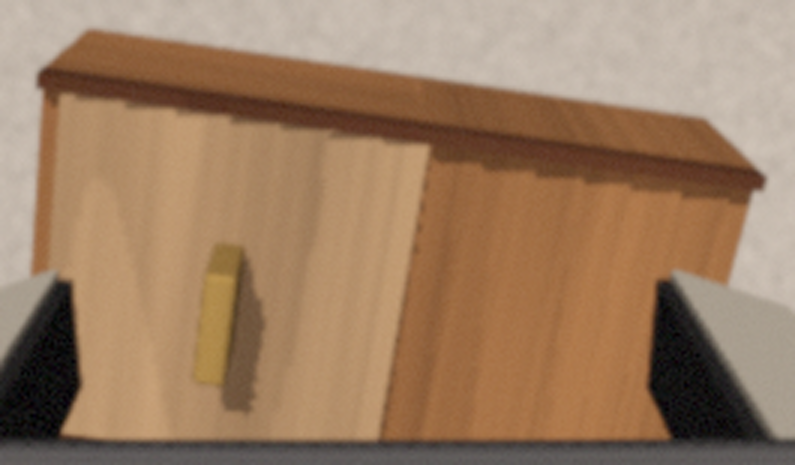

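```bash
cat > c2.py <<'E'
from h import *
np.set_printoptions(precision=4,suppress=True)
p=viewer.get_image('wrist'); s=state()
f=lambda x,y:(160+x/3,165+y/3)
a=onz(p,f(40,72),.079,s);b=onz(p,f(765,177),.079,s)
u=(b-a)/np.linalg.norm(b-a); n=np.array([u[1],-u[0],0]); C=(a+b)/2+n*.078
print('rail',a,b,np.linalg.norm(b-a),np.degrees(np.arctan2(u[1],u[0])),'chest',C,'comp',C-u*.06)
g=f(215,331)
sd=viewer.get_image('side'); sc=viewer.get_image('scene')
# fin top centre in side crop/scene crop pictures (fx5, displayed at 800/950)
k=950/800
gs=(235-25+(610-421)*k/5,335-15+159*k/5); gc=(120-25+186*k/5,265-15+142*k/5)
print(gs,gc,'fin top tri',tri([ray(p,g,s),ray(sd,gs),ray(sc,gc)]),'on .108',onz(p,g,.108,s),onz(sd,gs,.108),onz(sc,gc,.108))
for q in [(203,277),(222,384),(239,280)]: print(onz(p,f(*q),.108,s))
E
python3 c2.py
```

```text
rail [ 0.3757 -0.171   0.079 ] [ 0.6396 -0.2099  0.079 ] 0.26674439492616503 -8.391041087778415 chest [ 0.4963 -0.2676  0.079 ] comp [ 0.4369 -0.2589  0.079 ]
(254.8875, 357.7625) (139.175, 283.725) fin top tri [ 0.4383 -0.2613  0.1044] on .108 [ 0.4389 -0.2584  0.108 ] [ 0.4391 -0.264   0.108 ] [ 0.4393 -0.2626  0.108 ]
[ 0.4355 -0.2375  0.108 ]
[ 0.4406 -0.2797  0.108 ]
[ 0.4481 -0.2385  0.108 ]
```

Chest yaw is about -8°, and the fin top is at (0.439,-0.261,0.105). Grasp it and open the cover.

```bash
python3 -m pendant '[[[0,0,4],[-50,-25,60],91],[[0,0,8],[-99,-50,100],91],[[0,0,8],[-99,-50,130],91],[[0,0,8],[-99,-50,130],91],[[0,0,8],[-99,-50,160],91],[[0,0,8],[-99,-50,190],91],[[0,0,8],[-99,-50,210],91],[[0,0,8],[-99,-50,225],91],[[0,0,8],[-99,-50,225],91],[[0,0,8],[-99,-50,225],91]]' 20
python3 -m pendant '[[[0,0,0],[0,0,0],0],[[0,0,0],[0,0,0],0],[[0,0,0],[0,0,0],0],[[0,0,0],[0,0,0],0],[[0,0,0],[0,0,0],0],[[0,0,0],[0,0,0],0]]' 20
```

```text
t: 3.15
eef_pos: [0.4401, -0.258, 0.1464]
tcp_rot: [[0.138, 0.99, -0.002], [0.99, -0.138, 0.002], [0.001, -0.002, -1.0]]
ft_force: [0.3, -0.1, 0.8]
finger_gap: 0.0912
finger_force: 0.0
t: 3.65
eef_pos: [0.4402, -0.2591, 0.1477]
tcp_rot: [[0.139, 0.99, 0.001], [0.99, -0.139, -0.0], [-0.0, 0.001, -1.0]]
ft_force: [0.2, -0.1, -0.7]
finger_gap: 0.0554
finger_force: 0.0
```

```bash
python3 -m pendant '[[[0,0,0],[0,0,0],0],[[0,0,0],[0,0,0],0],[[0,0,0],[0,0,0],0],[[0,0,0],[0,0,0],0],[[0,0,0],[0,0,0],0],[[0,0,0],[0,0,0],0],[[0,0,0],[0,0,0],0],[[0,0,0],[0,0,0],0]]' 20
```

```text
t: 4.32
eef_pos: [0.4396, -0.2589, 0.1471]
tcp_rot: [[0.14, 0.99, -0.001], [0.99, -0.14, 0.0], [0.0, -0.001, -1.0]]
ft_force: [-0.6, 1.3, 0.5]
finger_gap: 0.0124
finger_force: 20.0
```

```bash
python3 -m pendant '[[[0,0,0],[0,20,0],0],[[0,0,0],[0,40,0],0],[[0,0,0],[0,60,0],0],[[0,0,0],[0,80,0],0],[[0,0,0],[0,100,0],0],[[0,0,0],[0,115,0],0],[[0,0,0],[0,125,0],0],[[0,0,0],[0,131,0],0],[[0,0,0],[0,131,0],0],[[0,0,0],[0,131,0],0]]'
python3 -m pendant '[[[0,0,0],[0,0,0],50],[[0,0,0],[0,0,0],50],[[0,0,0],[0,0,0],50],[[0,0,0],[0,0,0],50],[[0,0,0],[0,0,0],50],[[0,0,0],[0,0,-40],60],[[0,0,0],[0,0,-80],70],[[0,0,0],[0,0,-120],91],[[0,0,0],[0,0,-150],91],[[0,0,0],[0,0,-150],91]]'
python3 - <<'E'
from h import *
p,s=shot('side')
for o in nets.outline_of(p,'cover_grip'): print(o['conf'],o['position'])
for o in nets.outline_of(p,'lump1'):
    print(round(o['conf'],2),np.round(o['position']),onz(p,o['position'],.012).round(3),p['frame'][o['region']].mean(0).round())
cv2.imwrite('pics/side2.png',p['frame'][...,::-1])
E
```

```text
t: 5.15
eef_pos: [0.562, -0.2773, 0.1463]
tcp_rot: [[0.141, 0.99, -0.017], [0.99, -0.141, 0.003], [0.0, -0.018, -1.0]]
ft_force: [-23.0, 3.9, 18.2]
finger_gap: 0.012
finger_force: 20.0
t: 5.98
eef_pos: [0.5739, -0.2781, 0.3057]
tcp_rot: [[0.139, 0.99, 0.013], [0.99, -0.139, -0.006], [-0.004, 0.013, -1.0]]
ft_force: [0.9, 0.4, 0.4]
finger_gap: 0.074
finger_force: 0.0
0.74 [338.8, 369.2]
0.72 [246. 282.] [ 0.452 -0.044  0.012] [89. 53. 22.]
0.71 [265. 170.] [0.557 0.317 0.012] [80. 45. 14.]
0.69 [277. 240.] [0.534 0.056 0.012] [90. 54. 21.]
0.58 [286. 283.] [ 0.529 -0.062  0.012] [91. 55. 22.]
0.57 [198. 281.] [ 0.364 -0.022  0.012] [108.  33.  25.]
```

View pics/side2.png

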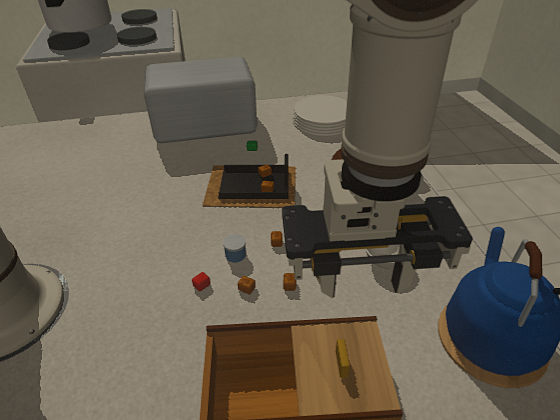

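Cover looks open, with the compartment visible at (250,370) and the fin at (343,357). I'll check its travel exactly, and measure the tray.

```bash
cat > d.py <<'E'
from h import *
np.set_printoptions(precision=4,suppress=True)
p,s=shot('side')
h=cv2.cvtColor(p['frame'],cv2.COLOR_RGB2HSV).astype(int)
for box in [(325,330,365,390)]:
    x0,y0,x1,y1=box; S=h[y0:y1,x0:x1,1]*(h[y0:y1,x0:x1,0]>17); m=(S>0.76*S.max()-10).astype(np.uint8)
    V=h[y0:y1,x0:x1,2]
    k,l,st,ce=cv2.connectedComponentsWithStats(m); i=1+st[1:,4].argmax(); print(st[i],ce[i]+[x0,y0])
    top=(l==i)&(V>0.8*V[l==i].max()); q=np.argwhere(top)[:,::-1].mean(0)+[x0,y0]; print(q,onz(p,q,.108))
a=cv2.resize(p['frame'][310:400,200:400],None,fx=4,fy=4,interpolation=cv2.INTER_CUBIC)
b=cv2.resize(p['frame'][145:215,195:305],None,fx=4,fy=4,interpolation=cv2.INTER_CUBIC)
o=np.zeros((600,800,3),np.uint8); o[:360]=a; o[360:,:440]=b[:240]; cv2.imwrite('pics/side3.png',o[...,::-1])
E
python3 d.py
```

```text
[ 11   9  14  39 394] [342.2107 358.0609]
[342.6615 351.9333] [ 0.561  -0.2815  0.108 ]
```

View pics/side3.png

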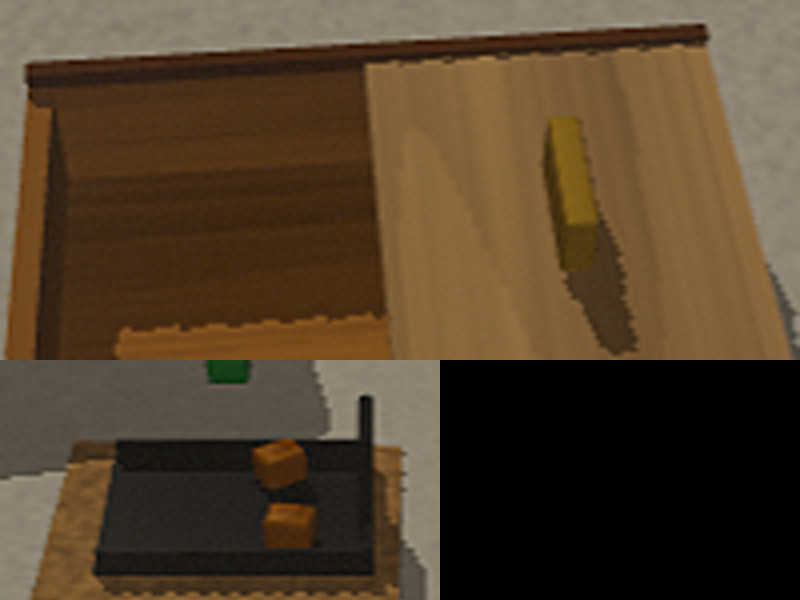

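Fin travelled about 123 mm, against 130 mm for fully open. That's marginal, so I'll regrip and push on towards the stop.

```bash
python3 -m pendant '[[[0,0,0],[-2,-8,40],91],[[0,0,0],[-2,-8,80],91],[[0,0,0],[-2,-8,120],91],[[0,0,0],[-2,-8,145],91],[[0,0,0],[-2,-8,145],91],[[0,0,0],[-2,-8,145],40],[[0,0,0],[-2,-8,145],30],[[0,0,0],[-2,-8,145],20],[[0,0,0],[-2,-8,145],0],[[0,0,0],[-2,-8,145],0]]' 20
python3 -m pendant '[[[0,0,0],[0,0,0],0],[[0,0,0],[0,0,0],0],[[0,0,0],[0,0,0],0],[[0,0,0],[0,0,0],0],[[0,0,0],[0,0,0],0],[[0,0,0],[0,0,0],0],[[0,0,0],[0,0,0],0],[[0,0,0],[0,0,0],0],[[0,0,0],[0,0,0],0]]' 30
python3 -m pendant '[[[0,0,0],[0,4,0],0],[[0,0,0],[0,8,0],0],[[0,0,0],[0,10,0],0],[[0,0,0],[0,10,0],0],[[0,0,0],[0,10,0],0]]'
```

```text
t: 7.02
eef_pos: [0.5623, -0.2784, 0.1538]
tcp_rot: [[0.139, 0.99, 0.002], [0.99, -0.139, -0.001], [-0.001, 0.002, -1.0]]
ft_force: [-0.3, -0.0, 0.2]
finger_gap: 0.062
finger_force: 0.0
t: 7.77
eef_pos: [0.5609, -0.278, 0.1521]
tcp_rot: [[0.14, 0.99, -0.001], [0.99, -0.14, 0.001], [0.0, -0.002, -1.0]]
ft_force: [-2.2, 1.4, 2.3]
finger_gap: 0.0116
finger_force: 30.0
t: 8.18
eef_pos: [0.5622, -0.2783, 0.1518]
tcp_rot: [[0.141, 0.99, -0.021], [0.99, -0.141, 0.004], [0.001, -0.021, -1.0]]
ft_force: [-28.4, 8.5, 27.5]
finger_gap: 0.0122
finger_force: 30.1
```

That's a hard stop at -28 N, so the cover is fully open; it had started a little ajar. Release and go look at the tray from above, passing over the lumps.

```bash
python3 -m pendant '[[[0,0,0],[0,0,0],50],[[0,0,0],[0,0,0],50],[[0,0,0],[0,0,0],50],[[0,0,0],[0,0,0],50],[[0,0,0],[0,0,0],50],[[0,0,0],[0,0,-40],91],[[0,0,0],[0,0,-80],91],[[0,0,0],[0,0,-120],91],[[0,0,0],[0,0,-150],91],[[0,0,0],[0,0,-150],91]]'
python3 -m pendant '[[[0,0,-8],[300,-63,0],91],[[0,0,-8],[300,-63,0],91],[[0,0,-8],[300,-63,0],91],[[0,0,-8],[300,-63,0],91],[[0,0,-8],[300,-63,0],91],[[0,0,-8],[300,-63,0],91],[[0,0,-8],[300,-63,0],91],[[0,0,-8],[300,-63,0],91],[[0,0,-8],[300,-63,0],91],[[0,0,-8],[300,-63,0],91]]'
python3 - <<'E'
from h import *
p,s=shot('wrist','mid');print(s['eef_pos'],s['tcp_rot'].round(3).tolist())
np.set_printoptions(precision=3,suppress=True)
for o in nets.outline_of(p,'lump1')+nets.outline_of(p,'spice_pot'):
    m=o['region']; c=p['frame'][m].mean(0)
    W=np.array([onz(p,q,0.018,s)[:2] for q in np.argwhere(m)[:,::-1]]); rc=cv2.minAreaRect((W*1000).astype(np.float32))
    print(round(o['conf'],2),np.round(o['position']),onz(p,o['position'],.014,s),np.round(c),np.round(rc[0]),np.round(rc[1]),round(rc[2]))
E
python3 -m pendant '[[[0,0,0],[298,0,-40],91],[[0,0,0],[298,0,-40],91],[[0,0,0],[298,0,-40],91],[[0,0,0],[298,0,-40],91],[[0,0,0],[298,0,-40],91],[[0,0,0],[298,0,-40],91],[[0,0,0],[298,0,-40],91],[[0,0,0],[298,0,-40],91],[[0,0,0],[298,0,-40],91],[[0,0,0],[298,0,-40],91]]'
python3 - <<'E'
from h import *
p,s=shot('wrist','tray');print(s['eef_pos'],s['tcp_rot'].round(3).tolist())
E
```

```text
t: 9.02
eef_pos: [0.5757, -0.2806, 0.3108]
tcp_rot: [[0.139, 0.99, 0.013], [0.99, -0.139, -0.006], [-0.004, 0.014, -1.0]]
ft_force: [0.4, -0.4, 0.7]
finger_gap: 0.0738
finger_force: 0.0
t: 9.85
eef_pos: [0.5512, 0.0277, 0.3024]
tcp_rot: [[-0.003, 1.0, 0.001], [1.0, 0.003, 0.0], [0.0, 0.001, -1.0]]
ft_force: [0.4, -0.9, -0.0]
finger_gap: 0.0911
finger_force: 0.0
[0.55118156 0.0277335  0.30236561] [[-0.003, 1.0, 0.001], [1.0, 0.003, 0.0], [0.0, 0.001, -1.0]]
0.75 [346. 152.] [0.619 0.056 0.014] [131.  77.  38.] [623.  55.] [29. 26.] 38
0.75 [112. 221.] [ 0.367 -0.02   0.014] [151.  42.  40.] [370. -17.] [38. 24.] 31
0.69 [264. 249.] [ 0.534 -0.053  0.014] [131.  79.  41.] [534. -54.] [35. 24.] 78
0.69 [260. 140.] [0.531 0.067 0.014] [130.  77.  39.] [533.  65.] [31. 24.] 80
0.67 [325. 242.] [ 0.601 -0.044  0.014] [132.  82.  45.] [603. -43.] [30. 31.] 26
0.59 [190. 243.] [ 0.451 -0.046  0.014] [127.  77.  41.] [454. -44.] [31. 30.] 51
0.76 [168. 162.] [0.434 0.044 0.014] [146. 143. 141.] [439.  44.] [57. 49.] 24
0.55 [348. 153.] [0.621 0.055 0.014] [130.  80.  44.] [623.  55.] [31. 28.] 38
t: 10.83
eef_pos: [0.5516, 0.3232, 0.3416]
tcp_rot: [[0.001, 1.0, -0.0], [1.0, -0.001, -0.001], [-0.001, -0.0, -1.0]]
ft_force: [0.8, -0.9, 0.6]
finger_gap: 0.0911
finger_force: 0.0
[0.55155349 0.32318976 0.34159727] [[0.001, 1.0, -0.0], [1.0, -0.001, -0.001], [-0.001, -0.0, -1.0]]
```

View pics/tray.png

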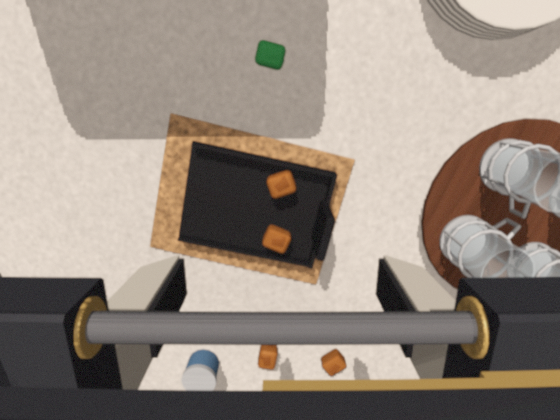

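Wrist view: tray corners at (194,142), (336,171), (180,239), (305,265). Its lumps are at (281,184) and (277,239); the green one is at (270,54). The mat corners are (171,114), (354,158), (318,283), (151,246). The tray is yawed about -11°, with the grip plate near (325,222). Crop for precision.

Run:
```python
from h import *
a=cv2.imread('pics/tray.png')[105:295,145:365]; a=cv2.convertScaleAbs(a,alpha=1.6,beta=20)
cv2.imwrite('pics/tray2.png',cv2.resize(a,None,fx=3.1,fy=3.1,interpolation=cv2.INTER_CUBIC))
```

```text
(no output)
```

View pics/tray2.png

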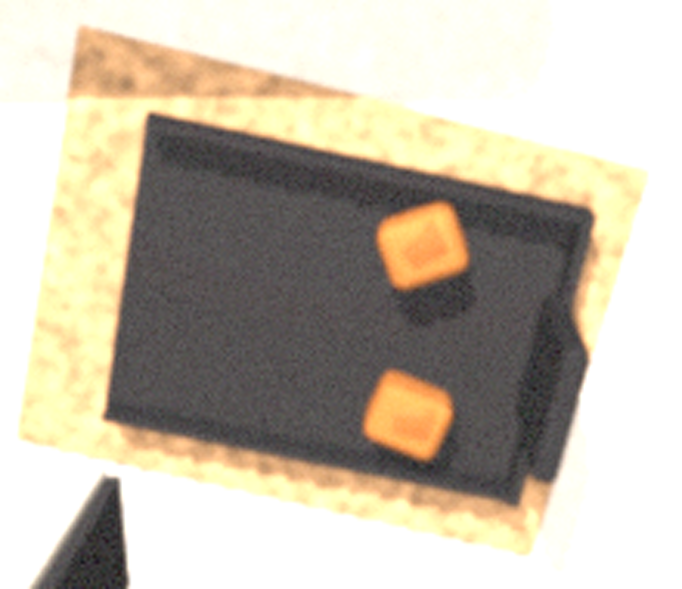

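```bash
cat > e.py <<'E'
from h import *
np.set_printoptions(precision=4,suppress=True)
p,s=shot('wrist'); f=lambda q:(145+q[0]/3.1,105+q[1]/3.1)
M=np.array([onz(p,f(q),.003,s) for q in [(80,27),(646,172),(530,553),(20,440)]])
T=np.array([onz(p,f(q),.024,s) for q in [(148,115),(592,213),(520,500),(107,420)]])
for n,Q in (('mat',M),('tray',T)):
    u=(Q[1]+Q[2]-Q[0]-Q[3])/2; v=(Q[0]+Q[1]-Q[2]-Q[3])/2
    print(n,Q.mean(0),'L',np.linalg.norm(u),'W',np.linalg.norm(v),'yaw',np.degrees(np.arctan2(u[1],u[0])),np.degrees(np.arctan2(-v[0],v[1])))
yaw=np.arctan2(u[1],u[0]); R=np.array([[np.cos(yaw),-np.sin(yaw),0],[np.sin(yaw),np.cos(yaw),0],[0,0,1]]); t=np.r_[Q.mean(0)[:2],.003]
G=lambda *x:t+R@np.array(x)
C=[G(x,y,z) for x,y,z in [(.075,.025,.075),(.085,.025,.075),(.085,-.025,.075),(.075,-.025,.075),(-.085,.06,.004),(-.085,-.06,.004)]]
print('grip',G(.08,0,.075),'pred crop px',((proj(p,C,s)-[145,105])*3.1).round())
for q in [(423,246),(408,417)]: print('lump in tray',R.T@(onz(p,f(q),.022,s)-t))
# side check
sd=viewer.get_image('side'); print('side grip px',proj(sd,C[:4]).round(1))
b=cv2.convertScaleAbs(sd['frame'][140:215,195:305],alpha=2.,beta=20); b=cv2.resize(b,None,fx=6,fy=6,interpolation=cv2.INTER_CUBIC)
for c in proj(sd,C): cv2.circle(b,tuple(((c-[195,140])*6+3).astype(int)),3,(0,255,0),-1)
a=cv2.resize(cv2.convertScaleAbs(p['frame'][105:295,145:365],alpha=1.6,beta=20),None,fx=2.3,fy=2.3)
for c in proj(p,C,s): cv2.circle(a,tuple(((c-[145,105])*2.3).astype(int)),2,(0,255,0),-1)
o=np.zeros((600,800,3),np.uint8)
b=cv2.resize(b,None,fx=.45,fy=.45); o[:b.shape[0],500:500+b.shape[1]]=b[:,:300]; o[:a.shape[0],:500]=a[:,:500]; cv2.imwrite('pics/grip.png',o[:440,:,::-1])
E
sed -i 's/o\[:a.shape\[0\],:500\]=a\[:,:500\]/o[:a.shape[0],:min(500,a.shape[1])]=a[:,:500]/' e.py; python3 e.py
```

```text
mat [0.5127 0.2773 0.003 ] L 0.2158756971133966 W 0.16666353670254305 yaw -14.166960367985224 -13.76053101969231
tray [0.5229 0.2801 0.024 ] L 0.16302753600934286 W 0.1178597903181322 yaw -12.385422607523214 -11.745744563238206
grip [0.6011 0.263  0.078 ] pred crop px [[572. 342.]
 [602. 348.]
 [564. 484.]
 [535. 479.]
 [151. 106.]
 [108. 403.]]
lump in tray [0.0235 0.033  0.019 ]
lump in tray [ 0.0321 -0.0343  0.019 ]
side grip px [[284.4 151.9]
 [288.5 151.9]
 [288.6 163.4]
 [284.3 163.4]]
```

View pics/grip.png

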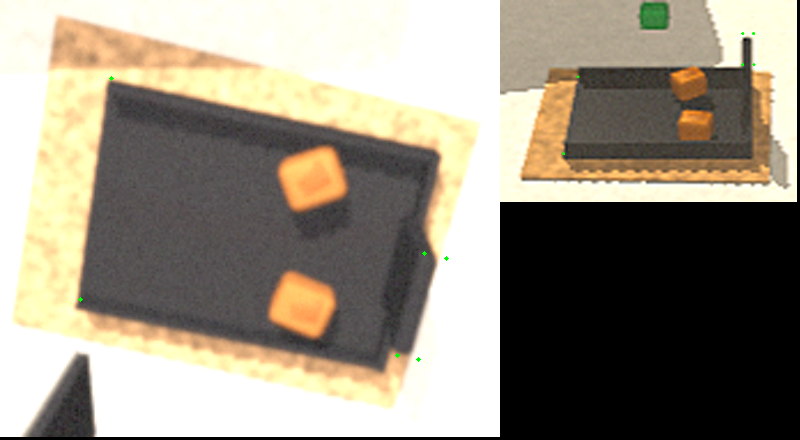

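The tray is about (0.519,0.280) with yaw -12°, and its two lumps sit in the +x half, leaving the -x half free. Start with the lump at (0.532,0.066).

```bash
python3 -m pendant '[[[0,0,10],[-257,-20,211],60],[[0,0,10],[-257,-20,211],60],[[0,0,10],[-257,-20,211],60],[[0,0,10],[-257,-20,211],60],[[0,0,10],[-257,-20,211],60],[[0,0,10],[-257,-20,211],60],[[0,0,10],[-257,-20,211],60],[[0,0,10],[-257,-20,211],60],[[0,0,10],[-257,-20,211],60],[[0,0,10],[-257,-20,211],60]]' 15
python3 -c "
from h import *
np.set_printoptions(precision=3,suppress=True)
p,s=shot('wrist')
for o in nets.outline_of(p,'lump1'): print(round(o['conf'],2),np.round(o['position']),onz(p,o['position'],.014,s),o['region'].sum())
print(proj(p,[[.532,.066,.014]],s))"
```

```text
t: 11.82
eef_pos: [0.5293, 0.0621, 0.1295]
tcp_rot: [[0.182, 0.983, -0.004], [0.983, -0.182, -0.002], [-0.003, -0.004, -1.0]]
ft_force: [0.8, 0.3, 0.7]
finger_gap: 0.06
finger_force: 0.0
0.72 [436. 221.] [0.622 0.057 0.014] 2416
0.65 [319. 372.] [ 0.537 -0.039  0.014] 518
0.65 [283. 232.] [0.532 0.066 0.014] 2183
0.53 [200. 377.] [ 0.455 -0.029  0.014] 327
[[284.103 232.549]]
```

```bash
python3 -m pendant '[[[0,0,0],[0,0,30],60],[[0,0,0],[0,0,60],60],[[0,0,0],[0,0,60],60],[[0,0,0],[0,0,60],60],[[0,0,0],[0,0,60],20],[[0,0,0],[0,0,60],20],[[0,0,0],[0,0,60],20],[[0,0,0],[0,0,60],20],[[0,0,0],[0,0,60],20],[[0,0,0],[0,0,60],20]]' 15
python3 -m pendant '[[[0,0,0],[0,0,0],20],[[0,0,0],[0,0,0],20],[[0,0,0],[0,0,0],20],[[0,0,0],[0,0,-40],20],[[0,0,0],[0,0,-80],20],[[0,0,0],[0,0,-80],20],[[0,0,0],[0,0,-80],20]]'
```

```text
t: 12.75
eef_pos: [0.5311, 0.0674, 0.0718]
tcp_rot: [[0.174, 0.985, 0.001], [0.985, -0.174, 0.0], [0.0, 0.001, -1.0]]
ft_force: [0.4, -0.0, 4.2]
finger_gap: 0.0248
finger_force: 15.6
t: 13.33
eef_pos: [0.5326, 0.0676, 0.1535]
tcp_rot: [[0.174, 0.985, 0.005], [0.985, -0.174, 0.0], [0.001, 0.005, -1.0]]
ft_force: [0.1, -0.8, -0.4]
finger_gap: 0.0247
finger_force: 15.0
```

```bash
python3 -m pendant '[[[0,0,2],[208,-36,0],20],[[0,0,2],[208,-36,0],20],[[0,0,2],[208,-36,0],20],[[0,0,2],[208,-36,0],20],[[0,0,2],[208,-36,0],20],[[0,0,2],[208,-36,0],20],[[0,0,2],[208,-36,0],20],[[0,0,2],[208,-36,40],20],[[0,0,2],[208,-36,63],20],[[0,0,2],[208,-36,63],20]]'
python3 -m pendant '[[[0,0,0],[0,0,0],38],[[0,0,0],[0,0,0],38],[[0,0,0],[0,0,0],38],[[0,0,0],[0,0,-40],38],[[0,0,0],[0,0,-80],38],[[0,0,0],[0,0,-80],60],[[0,0,0],[0,0,-80],60],[[0,0,0],[0,0,-80],60]]'
cat > g.py <<'E'
import sys
from h import *
s=state(); x,y=float(sys.argv[1]),float(sys.argv[2]); z=float(sys.argv[3])
if len(sys.argv)>4:  # tray coords
    a=np.radians(-12.2); x,y=.5195+np.cos(a)*x-np.sin(a)*y,.280+np.sin(a)*x+np.cos(a)*y
print(toolrel((x,y,z),s))
E
for q in ".621 .055 .13" ".602 -.0435 .13"; do python3 g.py $q; done
```

```text
t: 14.17
eef_pos: [0.5279, 0.2739, 0.0822]
tcp_rot: [[0.21, 0.978, -0.009], [0.978, -0.21, -0.007], [-0.009, -0.008, -1.0]]
ft_force: [-0.9, -1.1, -1.4]
finger_gap: 0.025
finger_force: 15.0
t: 14.83
eef_pos: [0.5322, 0.2784, 0.1698]
tcp_rot: [[0.208, 0.978, 0.003], [0.978, -0.208, 0.001], [0.001, 0.003, -1.0]]
ft_force: [-0.2, -0.1, -0.7]
finger_gap: 0.0531
finger_force: 0.0
[-200.  133.   40.]
[-300.  135.   40.]
```

```bash
python3 -m pendant '[[[0,0,40],[-200,133,20],60],[[0,0,40],[-200,133,20],60],[[0,0,40],[-200,133,20],60],[[0,0,40],[-200,133,20],60],[[0,0,40],[-200,133,20],60],[[0,0,40],[-200,133,40],60],[[0,0,40],[-200,133,70],60],[[0,0,40],[-200,133,98],60],[[0,0,40],[-200,133,98],60],[[0,0,40],[-200,133,98],60]]'
python3 -m pendant '[[[0,0,0],[0,0,0],60],[[0,0,0],[0,0,0],20],[[0,0,0],[0,0,0],20],[[0,0,0],[0,0,0],20],[[0,0,0],[0,0,0],20],[[0,0,0],[0,0,0],20],[[0,0,0],[0,0,0],20],[[0,0,0],[0,0,0],20],[[0,0,0],[0,0,0],20]]' 15
python3 -m pendant '[[[0,0,0],[0,0,-40],20],[[0,0,0],[0,0,-80],20],[[0,0,0],[0,0,-80],20],[[0,0,0],[0,0,-80],20]]'
python3 g.py -.028 .034 .15 t
```

```text
t: 15.67
eef_pos: [0.6189, 0.0544, 0.0683]
tcp_rot: [[0.789, 0.615, -0.003], [0.615, -0.789, -0.001], [-0.003, -0.002, -1.0]]
ft_force: [0.3, 1.3, 0.0]
finger_gap: 0.06
finger_force: 0.0
t: 16.42
eef_pos: [0.6201, 0.0552, 0.0704]
tcp_rot: [[0.788, 0.616, 0.0], [0.616, -0.788, 0.0], [0.0, 0.0, -1.0]]
ft_force: [-0.5, 0.3, 0.5]
finger_gap: 0.0246
finger_force: 15.0
t: 16.75
eef_pos: [0.6222, 0.0555, 0.1533]
tcp_rot: [[0.788, 0.616, 0.006], [0.616, -0.788, 0.001], [0.005, 0.003, -1.0]]
ft_force: [-1.1, -0.7, -0.6]
finger_gap: 0.0248
finger_force: 15.0
[  65. -283.    3.]
```

```bash
python3 -m pendant '[[[0,0,-40],[65,-283,0],20],[[0,0,-40],[65,-283,0],20],[[0,0,-40],[65,-283,0],20],[[0,0,-40],[65,-283,0],20],[[0,0,-40],[65,-283,0],20],[[0,0,-40],[65,-283,0],20],[[0,0,-40],[65,-283,0],20],[[0,0,-40],[65,-283,20],20],[[0,0,-40],[65,-283,45],20],[[0,0,-40],[65,-283,66],20]]'
python3 -m pendant '[[[0,0,0],[0,0,0],20],[[0,0,0],[0,0,0],38],[[0,0,0],[0,0,0],38],[[0,0,0],[0,0,0],38],[[0,0,0],[0,0,-30],38],[[0,0,0],[0,0,-60],38],[[0,0,0],[0,0,-80],60],[[0,0,0],[0,0,-80],60],[[0,0,0],[0,0,-80],60]]'
python3 g.py .602 -.0435 .07
```

```text
t: 17.58
eef_pos: [0.4954, 0.3189, 0.0823]
tcp_rot: [[0.205, 0.979, -0.001], [0.979, -0.205, -0.001], [-0.001, -0.001, -1.0]]
ft_force: [0.7, -0.1, -0.0]
finger_gap: 0.0248
finger_force: 15.0
t: 18.33
eef_pos: [0.4985, 0.3189, 0.1671]
tcp_rot: [[0.209, 0.978, 0.005], [0.978, -0.209, 0.003], [0.004, 0.004, -1.0]]
ft_force: [-0.2, -0.3, -0.1]
finger_gap: 0.0534
finger_force: 0.0
[-333.  176.   97.]
```

```bash
python3 -m pendant '[[[0,0,-38],[-333,176,30],60],[[0,0,-38],[-333,176,30],60],[[0,0,-38],[-333,176,30],60],[[0,0,-38],[-333,176,30],60],[[0,0,-38],[-333,176,30],60],[[0,0,-38],[-333,176,30],60],[[0,0,-38],[-333,176,30],60],[[0,0,-38],[-333,176,30],60],[[0,0,-38],[-333,176,30],60],[[0,0,-38],[-333,176,30],60]]'
python3 -c "
from h import *
np.set_printoptions(precision=3,suppress=True)
p,s=shot('wrist')
for o in nets.outline_of(p,'lump1'):
    W=np.array([onz(p,q,0.018,s)[:2] for q in np.argwhere(o['region'])[:,::-1]]); rc=cv2.minAreaRect((W*1000).astype(np.float32))
    print(round(o['conf'],2),np.round(o['position']),onz(p,o['position'],.014,s),np.round(rc[0]),np.round(rc[1]),round(rc[2]))"
python3 g.py .602 -.0435 .07
```

```text
t: 19.17
eef_pos: [0.6004, -0.0563, 0.1324]
tcp_rot: [[-0.427, 0.904, -0.001], [0.904, 0.427, -0.006], [-0.005, -0.004, -1.0]]
ft_force: [-0.5, -2.2, -0.1]
finger_gap: 0.0601
finger_force: 0.0
0.8 [ 49. 114.] [ 0.453 -0.046  0.014] [455. -45.] [33. 32.] 50
0.63 [178. 188.] [ 0.534 -0.054  0.014] [535. -55.] [35. 26.] 77
0.61 [294. 221.] [ 0.604 -0.044  0.014] [604. -44.] [30. 28.] 25
[ 3.  4. 63.]
```

```bash
python3 -m pendant '[[[0,0,0],[3,3,35],60],[[0,0,0],[3,3,63],60],[[0,0,0],[3,3,63],60],[[0,0,0],[3,3,63],20],[[0,0,0],[3,3,63],20],[[0,0,0],[3,3,63],20],[[0,0,0],[3,3,63],20],[[0,0,0],[3,3,63],20],[[0,0,0],[3,3,63],20],[[0,0,0],[3,3,63],20]]' 15
python3 -m pendant '[[[0,0,0],[0,0,0],20],[[0,0,0],[0,0,0],20],[[0,0,0],[0,0,-40],20],[[0,0,0],[0,0,-80],20],[[0,0,0],[0,0,-80],20],[[0,0,0],[0,0,-80],20],[[0,0,0],[0,0,-80],20]]'
python3 g.py -.028 -.034 .15 t
```

```text
t: 20.1
eef_pos: [0.6018, -0.0401, 0.0723]
tcp_rot: [[-0.438, 0.899, 0.001], [0.899, 0.438, -0.0], [-0.001, 0.001, -1.0]]
ft_force: [-1.2, -0.3, 7.3]
finger_gap: 0.03
finger_force: 15.0
t: 20.68
eef_pos: [0.6011, -0.0405, 0.1514]
tcp_rot: [[-0.438, 0.899, 0.0], [0.899, 0.438, -0.001], [-0.001, 0.0, -1.0]]
ft_force: [-0.1, -0.1, -0.6]
finger_gap: 0.0298
finger_force: 15.0
[314.  24.   1.]
```

```bash
python3 -m pendant '[[[0,0,38],[314,24,0],20],[[0,0,38],[314,24,0],20],[[0,0,38],[314,24,0],20],[[0,0,38],[314,24,0],20],[[0,0,38],[314,24,0],20],[[0,0,38],[314,24,0],20],[[0,0,38],[314,24,0],20],[[0,0,38],[314,24,0],20],[[0,0,38],[314,24,30],20],[[0,0,38],[314,24,66],20]]'
python3 -m pendant '[[[0,0,0],[0,0,0],20],[[0,0,0],[0,0,0],42],[[0,0,0],[0,0,0],42],[[0,0,0],[0,0,0],42],[[0,0,0],[0,0,-30],42],[[0,0,0],[0,0,-60],42],[[0,0,0],[0,0,-80],60],[[0,0,0],[0,0,-80],60],[[0,0,0],[0,0,-80],60]]'
python3 g.py .534 -.0545 .07
```

```text
t: 21.52
eef_pos: [0.4852, 0.2563, 0.0859]
tcp_rot: [[0.203, 0.979, 0.004], [0.979, -0.203, 0.003], [0.004, 0.003, -1.0]]
ft_force: [-4.4, -2.7, 32.2]
finger_gap: 0.0297
finger_force: 35.3
t: 22.27
eef_pos: [0.4865, 0.2527, 0.1672]
tcp_rot: [[0.209, 0.978, 0.004], [0.978, -0.209, 0.001], [0.002, 0.004, -1.0]]
ft_force: [0.1, -0.4, 0.3]
finger_gap: 0.057
finger_force: 0.0
[-291.  110.   97.]
```

A 32 N upward force at that placing means something touched. Look at the tray.

```bash
python3 -m pendant '[[[0,0,-12],[0,-10,-40],60],[[0,0,-12],[0,-10,-80],60],[[0,0,-12],[0,-10,-100],60],[[0,0,-12],[0,-10,-100],60],[[0,0,-12],[0,-10,-100],60]]'
python3 - <<'E'
from h import *
np.set_printoptions(precision=3,suppress=True)
p,s=shot('wrist');print(s['eef_pos'])
q=proj(p,[[.52,.28,.01]],s)[0].astype(int);print(q)
x0=max(0,min(q[0]-180,200));y0=max(0,q[1]-140)
c=cv2.convertScaleAbs(p['frame'][y0:y0+290,x0:x0+360],alpha=1.5,beta=15);cv2.imwrite('pics/tray3.png',cv2.resize(c,None,fx=2,fy=2)[...,::-1]);print(x0,y0)
a=np.radians(-12.2);R=np.array([[np.cos(a),-np.sin(a)],[np.sin(a),np.cos(a)]])
for o in nets.outline_of(p,'lump1'):
    w=onz(p,o['position'],.02,s); print(round(o['conf'],2),np.round(o['position']),w,R.T@(w[:2]-[.5195,.28]),p['frame'][o['region']].mean(0).round())
E
```

```text
t: 22.68
eef_pos: [0.4758, 0.2544, 0.2655]
tcp_rot: [[0.001, 1.0, 0.002], [1.0, -0.001, 0.0], [0.0, 0.002, -1.0]]
ft_force: [-0.5, -0.6, -1.0]
finger_gap: 0.0601
finger_force: 0.0
[0.476 0.254 0.266]
[326 159]
146 19
0.93 [332. 168.] [0.524 0.273 0.02 ] [ 0.006 -0.006] [155.  93.  45.]
0.63 [308. 107.] [0.5   0.328 0.02 ] [-0.029  0.043] [157.  96.  48.]
0.61 [284. 198.] [0.48  0.245 0.02 ] [-0.032 -0.043] [160.  97.  47.]
0.35 [333. 150.] [0.524 0.29  0.02 ] [0.002 0.011] [44. 39. 38.]
```

View pics/tray3.png

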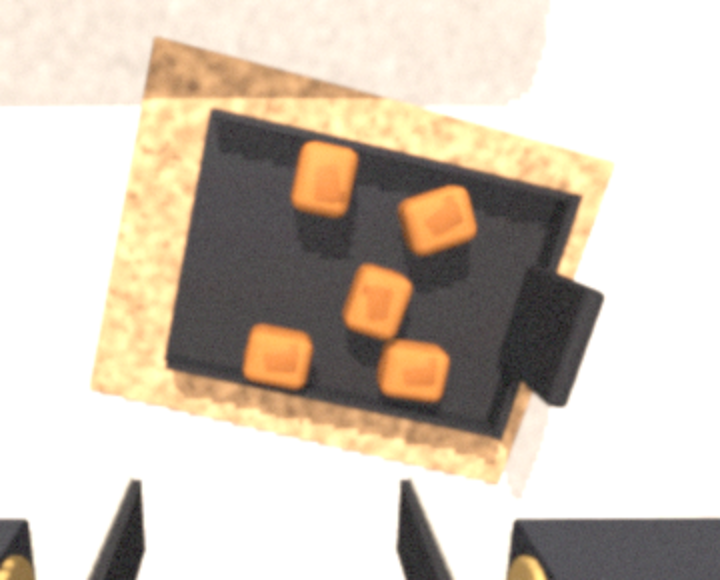

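The tray holds 5 lumps, all inside the walls; one sits against the near wall, which explains the contact. Next, the lump at (0.534,-0.0545).

```bash
python3 -m pendant '[[[0,0,12],[-309,58,120],60],[[0,0,12],[-309,58,120],60],[[0,0,12],[-309,58,120],60],[[0,0,12],[-309,58,120],60],[[0,0,12],[-309,58,120],60],[[0,0,12],[-309,58,120],60],[[0,0,12],[-309,58,120],60],[[0,0,12],[-309,58,120],60],[[0,0,12],[-309,58,120],60],[[0,0,12],[-309,58,120],60]]'
python3 -c "
from h import *
np.set_printoptions(precision=3,suppress=True)
p,s=shot('wrist')
for o in nets.outline_of(p,'lump1'):
    W=np.array([onz(p,q,0.018,s)[:2] for q in np.argwhere(o['region'])[:,::-1]]); rc=cv2.minAreaRect((W*1000).astype(np.float32))
    print(round(o['conf'],2),np.round(o['position']),onz(p,o['position'],.014,s),np.round(rc[0]),np.round(rc[1]),round(rc[2]))"
python3 g.py .535 -.0545 .07
```

```text
t: 23.62
eef_pos: [0.5311, -0.0581, 0.1419]
tcp_rot: [[0.214, 0.977, -0.006], [0.977, -0.214, -0.001], [-0.002, -0.006, -1.0]]
ft_force: [-0.0, 0.2, 0.8]
finger_gap: 0.0602
finger_force: 0.0
0.92 [ 22. 227.] [ 0.368 -0.019  0.014] [372. -18.] [42. 28.] 34
0.78 [286. 225.] [ 0.535 -0.054  0.014] [535. -55.] [34. 26.] 77
0.66 [160. 240.] [ 0.454 -0.047  0.014] [454. -45.] [32. 31.] 51
[-0.  3. 74.]
```

```bash
python3 -m pendant '[[[0,0,0],[0,1,40],60],[[0,0,0],[0,1,74],60],[[0,0,0],[0,1,74],60],[[0,0,0],[0,1,74],20],[[0,0,0],[0,1,74],20],[[0,0,0],[0,1,74],20],[[0,0,0],[0,1,74],20],[[0,0,0],[0,1,74],20],[[0,0,0],[0,1,74],20],[[0,0,0],[0,1,74],20]]' 15
python3 -m pendant '[[[0,0,0],[0,0,0],20],[[0,0,0],[0,0,0],20],[[0,0,0],[0,0,-40],20],[[0,0,0],[0,0,-80],20],[[0,0,0],[0,0,-80],20],[[0,0,0],[0,0,-80],20],[[0,0,0],[0,0,-80],20]]'
python3 g.py -.042 .0 .15 t
```

```text
t: 24.55
eef_pos: [0.5347, -0.0545, 0.0721]
tcp_rot: [[0.208, 0.978, 0.001], [0.978, -0.208, -0.0], [-0.0, 0.001, -1.0]]
ft_force: [-1.8, 0.5, 5.8]
finger_gap: 0.0245
finger_force: 14.9
t: 25.13
eef_pos: [0.5341, -0.0548, 0.1513]
tcp_rot: [[0.208, 0.978, 0.0], [0.978, -0.208, -0.0], [-0.0, 0.0, -1.0]]
ft_force: [-0.6, -1.2, 0.2]
finger_gap: 0.0248
finger_force: 14.9
[ 325. -126.    1.]
```

```bash
python3 -m pendant '[[[0,0,0],[325,-126,0],20],[[0,0,0],[325,-126,0],20],[[0,0,0],[325,-126,0],20],[[0,0,0],[325,-126,0],20],[[0,0,0],[325,-126,0],20],[[0,0,0],[325,-126,0],20],[[0,0,0],[325,-126,0],20],[[0,0,0],[325,-126,0],20],[[0,0,0],[325,-126,0],20],[[0,0,0],[325,-126,20],20]]'
python3 -m pendant '[[[0,0,0],[0,0,25],20],[[0,0,0],[0,0,45],20],[[0,0,0],[0,0,45],20],[[0,0,0],[0,0,45],38],[[0,0,0],[0,0,45],38],[[0,0,0],[0,0,45],38],[[0,0,0],[0,0,15],38],[[0,0,0],[0,0,-15],38],[[0,0,0],[0,0,-35],60],[[0,0,0],[0,0,-35],60]]'
python3 g.py .4535 -.0455 .14
```

```text
t: 25.97
eef_pos: [0.4775, 0.2974, 0.1329]
tcp_rot: [[0.2, 0.98, 0.003], [0.98, -0.2, 0.006], [0.007, 0.001, -1.0]]
ft_force: [1.0, 0.4, 0.4]
finger_gap: 0.0252
finger_force: 14.9
t: 26.8
eef_pos: [0.4817, 0.2916, 0.1722]
tcp_rot: [[0.208, 0.978, 0.009], [0.978, -0.208, 0.005], [0.007, 0.008, -1.0]]
ft_force: [0.0, 0.8, -1.1]
finger_gap: 0.0471
finger_force: 0.0
[-336.   42.   30.]
```

```bash
python3 -m pendant '[[[0,0,-63],[-336,42,25],60],[[0,0,-63],[-336,42,25],60],[[0,0,-63],[-336,42,25],60],[[0,0,-63],[-336,42,25],60],[[0,0,-63],[-336,42,25],60],[[0,0,-63],[-336,42,25],60],[[0,0,-63],[-336,42,25],60],[[0,0,-63],[-336,42,25],60],[[0,0,-63],[-336,42,25],60],[[0,0,-63],[-336,42,25],60]]'
python3 -c "
from h import *
np.set_printoptions(precision=3,suppress=True)
p,s=shot('wrist');print(s['joints'])
for o in nets.outline_of(p,'lump1'):
    W=np.array([onz(p,q,0.018,s)[:2] for q in np.argwhere(o['region'])[:,::-1]]); rc=cv2.minAreaRect((W*1000).astype(np.float32))
    print(round(o['conf'],2),np.round(o['position']),onz(p,o['position'],.014,s),np.round(rc[0]),np.round(rc[1]),round(rc[2]))"
python3 g.py .4535 -.0455 .07; python3 -c "
from h import *
print(state()['eef_pos'],state()['tcp_rot'].round(3).tolist())"
```

```text
t: 27.63
eef_pos: [0.449, -0.0538, 0.1411]
tcp_rot: [[-0.776, 0.631, -0.001], [0.631, 0.776, -0.003], [-0.001, -0.003, -1.0]]
ft_force: [0.4, 0.2, 0.2]
finger_gap: 0.0602
finger_force: 0.0
[ 0.607  0.43  -0.642  2.143  0.409  0.689  0.574]
0.91 [235.  92.] [ 0.368 -0.02   0.014] [368. -19.] [31. 25.] 33
0.64 [289. 226.] [ 0.45  -0.047  0.014] [449. -46.] [25. 33.] 50
[-1.  5. 72.]
[ 0.45007157 -0.04879485  0.1416047 ] [[-0.774, 0.633, 0.001], [0.633, 0.774, -0.0], [-0.001, 0.001, -1.0]]
```

```bash
python3 -m pendant '[[[0,0,0],[0,3,40],60],[[0,0,0],[0,3,72],60],[[0,0,0],[0,3,72],60],[[0,0,0],[0,3,72],20],[[0,0,0],[0,3,72],20],[[0,0,0],[0,3,72],20],[[0,0,0],[0,3,72],20],[[0,0,0],[0,3,72],20],[[0,0,0],[0,3,72],20],[[0,0,0],[0,3,72],20]]' 15
python3 -m pendant '[[[0,0,0],[0,0,0],20],[[0,0,0],[0,0,0],20],[[0,0,0],[0,0,-40],20],[[0,0,0],[0,0,-80],20],[[0,0,0],[0,0,-80],20],[[0,0,0],[0,0,-80],20],[[0,0,0],[0,0,-80],20]]'
python3 g.py -.068 .0 .15 t
```

```text
t: 28.57
eef_pos: [0.452, -0.0455, 0.0697]
tcp_rot: [[-0.777, 0.63, 0.001], [0.63, 0.777, -0.0], [-0.001, 0.0, -1.0]]
ft_force: [-0.9, 0.3, 5.2]
finger_gap: 0.0246
finger_force: 15.0
t: 29.15
eef_pos: [0.4516, -0.0459, 0.1492]
tcp_rot: [[-0.777, 0.63, 0.0], [0.63, 0.777, -0.001], [-0.001, -0.0, -1.0]]
ft_force: [-0.1, 0.5, -0.4]
finger_gap: 0.025
finger_force: 15.0
[213. 265.  -1.]
```

```bash
python3 -m pendant '[[[0,0,-27],[213,265,0],20],[[0,0,-27],[213,265,0],20],[[0,0,-27],[213,265,0],20],[[0,0,-27],[213,265,0],20],[[0,0,-27],[213,265,0],20],[[0,0,-27],[213,265,0],20],[[0,0,-27],[213,265,0],20],[[0,0,-27],[213,265,0],20],[[0,0,-27],[213,265,0],20],[[0,0,-27],[213,265,0],20]]'
python3 -m pendant '[[[0,0,0],[0,0,25],20],[[0,0,0],[0,0,50],20],[[0,0,0],[0,0,67],20],[[0,0,0],[0,0,67],20],[[0,0,0],[0,0,67],38],[[0,0,0],[0,0,67],38],[[0,0,0],[0,0,67],38],[[0,0,0],[0,0,30],38],[[0,0,0],[0,0,0],50],[[0,0,0],[0,0,-20],60]]'
python3 -c "
from h import *
print(toolrel((.52,.30,.31)))"
```

```text
t: 29.98
eef_pos: [0.4508, 0.2988, 0.1481]
tcp_rot: [[-0.98, 0.201, -0.002], [0.201, 0.98, 0.002], [0.003, 0.002, -1.0]]
ft_force: [0.4, -0.8, -0.0]
finger_gap: 0.0248
finger_force: 15.0
t: 30.82
eef_pos: [0.4538, 0.2949, 0.1721]
tcp_rot: [[-0.978, 0.208, 0.002], [0.208, 0.978, 0.001], [-0.002, 0.002, -1.0]]
ft_force: [0.7, 0.1, -0.2]
finger_gap: 0.0472
finger_force: 0.0
[ -64.   19. -138.]
```

```bash
python3 -m pendant '[[[0,0,60],[-64,19,-138],80],[[0,0,60],[-64,19,-138],80],[[0,0,60],[-64,19,-138],80],[[0,0,60],[-64,19,-138],80],[[0,0,60],[-64,19,-138],80],[[0,0,60],[-64,19,-138],80],[[0,0,60],[-64,19,-138],80],[[0,0,60],[-64,19,-138],80],[[0,0,60],[-64,19,-138],80],[[0,0,60],[-64,19,-138],80]]'
python3 -m pendant '[[[0,0,30],[0,0,0],80],[[0,0,30],[0,0,0],80],[[0,0,30],[0,0,0],80],[[0,0,30],[0,0,0],80],[[0,0,30],[0,0,0],80],[[0,0,30],[0,0,0],80],[[0,0,30],[0,0,0],80]]'
python3 - <<'E'
from h import *
np.set_printoptions(precision=3,suppress=True)
p,s=shot('wrist');print(s['eef_pos'],s['tcp_rot'].round(3).tolist())
q=proj(p,[[.53,.28,.01]],s)[0].astype(int)
x0=max(0,min(q[0]-150,260));y0=max(0,q[1]-130)
c=cv2.convertScaleAbs(p['frame'][y0:y0+230,x0:x0+300],alpha=1.5,beta=15);cv2.imwrite('pics/tray4.png',cv2.resize(c,None,fx=2.5,fy=2.5,interpolation=cv2.INTER_CUBIC)[...,::-1]);print(x0,y0)
a=np.radians(-12.2);R=np.array([[np.cos(a),-np.sin(a)],[np.sin(a),np.cos(a)]])
for o in nets.outline_of(p,'lump1'):
    w=onz(p,o['position'],.02,s); print(round(o['conf'],2),np.round(o['position']),w,R.T@(w[:2]-[.5195,.28]),p['frame'][o['region']].mean(0).round())
p=viewer.get_image('side')
for o in nets.outline_of(p,'lump1'): print('side',round(o['conf'],2),np.round(o['position']),onz(p,o['position'],.02))
E
```

```text
t: 31.65
eef_pos: [0.5197, 0.2994, 0.3081]
tcp_rot: [[-0.307, 0.952, 0.001], [0.952, 0.307, -0.0], [-0.001, 0.001, -1.0]]
ft_force: [0.4, -0.3, -0.3]
finger_gap: 0.08
finger_force: 0.0
t: 32.23
eef_pos: [0.5196, 0.2997, 0.3075]
tcp_rot: [[0.204, 0.979, 0.0], [0.979, -0.204, 0.0], [0.0, 0.0, -1.0]]
ft_force: [-0.8, 0.7, 0.4]
finger_gap: 0.0798
finger_force: 0.0
[0.52  0.3   0.307] [[0.204, 0.979, 0.0], [0.979, -0.204, 0.0], [0.0, 0.0, -1.0]]
143 62
0.95 [307. 163.] [0.55 0.31 0.02] [0.024 0.036] [159.  96.  47.]
0.94 [184. 197.] [0.414 0.301 0.02 ] [-0.107 -0.001] [158. 101.  55.]
0.87 [312. 228.] [0.542 0.239 0.02 ] [ 0.031 -0.035] [155.  94.  46.]
0.81 [246. 197.] [0.479 0.288 0.02 ] [-0.041 -0.001] [160.  96.  46.]
0.67 [291. 202.] [0.525 0.273 0.02 ] [ 0.007 -0.006] [163.  98.  47.]
0.65 [256. 157.] [0.499 0.327 0.02 ] [-0.03   0.042] [156.  95.  47.]
0.65 [254. 231.] [0.479 0.249 0.02 ] [-0.033 -0.039] [154.  94.  46.]
0.6 [269.  23.] [0.539 0.447 0.02 ] [-0.016  0.168] [ 50. 104.  58.]
0.32 [289. 184.] [0.527 0.292 0.02 ] [0.005 0.013] [43. 38. 36.]
side 0.8 [198. 283.] [ 0.364 -0.034  0.02 ]
side 0.63 [267. 189.] [0.546 0.226 0.02 ]
side 0.62 [234. 179.] [0.473 0.286 0.02 ]
side 0.57 [256. 184.] [0.523 0.25  0.02 ]
side 0.54 [243. 167.] [0.501 0.332 0.02 ]
side 0.5 [240. 184.] [0.485 0.261 0.02 ]
side 0.47 [252. 148.] [0.538 0.414 0.02 ]
side 0.41 [263. 170.] [0.55  0.307 0.02 ]
```

View pics/tray4.png

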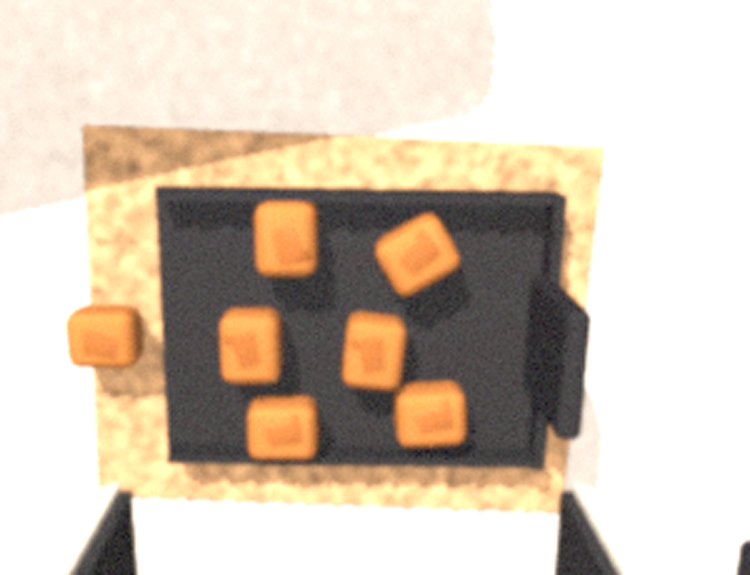

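Six lumps are on the tray. The seventh is off the lip, on the mat at crop (104,337), about (-0.107,-0.001) in tray coordinates. Re-grip it across tray y, set it down at the lip and slide it in.

```bash
python3 -m pendant '[[[0,0,-60],[-20,-104,150],60],[[0,0,-60],[-20,-104,150],60],[[0,0,-60],[-20,-104,150],60],[[0,0,-60],[-20,-104,150],60],[[0,0,-60],[-20,-104,150],60],[[0,0,-60],[-20,-104,150],60],[[0,0,-60],[-20,-104,150],60],[[0,0,-60],[-20,-104,150],60],[[0,0,-60],[-20,-104,150],60]]'
python3 -m pendant '[[[0,0,-10],[0,0,0],60],[[0,0,-20],[0,0,0],60],[[0,0,-30],[0,0,0],60],[[0,0,-30],[0,0,0],60],[[0,0,-30],[0,0,0],60],[[0,0,-30],[0,0,0],60],[[0,0,-30],[0,0,0],60]]'
python3 -c "
from h import *
np.set_printoptions(precision=3,suppress=True)
p,s=shot('wrist','last');print(s['eef_pos'],s['tcp_rot'].round(3).tolist())
for o in nets.outline_of(p,'lump1'):
    W=np.array([onz(p,q,0.02,s)[:2] for q in np.argwhere(o['region'])[:,::-1]]); rc=cv2.minAreaRect((W*1000).astype(np.float32))
    print(round(o['conf'],2),np.round(o['position']),onz(p,o['position'],.016,s),np.round(rc[0]),np.round(rc[1]),round(rc[2]))"
python3 g.py .414 .301 .0735
```

```text
t: 33.18
eef_pos: [0.4137, 0.3019, 0.1571]
tcp_rot: [[-0.748, 0.663, -0.0], [0.663, 0.748, 0.0], [0.0, -0.0, -1.0]]
ft_force: [1.2, 0.5, -0.4]
finger_gap: 0.0602
finger_force: 0.0
t: 33.77
eef_pos: [0.4138, 0.3018, 0.1572]
tcp_rot: [[-0.977, 0.211, -0.0], [0.211, 0.977, 0.0], [0.0, 0.0, -1.0]]
ft_force: [-0.0, -0.8, -0.4]
finger_gap: 0.0601
finger_force: 0.0
[0.414 0.302 0.157] [[-0.977, 0.211, -0.0], [0.211, 0.977, 0.0], [0.0, 0.0, -1.0]]
0.81 [337. 343.] [0.516 0.324 0.016] [500. 327.] [24. 37.] 84
0.8 [275. 222.] [0.412 0.3   0.016] [412. 301.] [25. 33.] 78
0.71 [269. 364.] [0.524 0.27  0.016] [520. 273.] [29. 29.] 78
0.7 [224. 306.] [0.467 0.249 0.016] [480. 247.] [21. 42.] 72
0.65 [325. 370.] [0.538 0.311 0.016] [534. 310.] [28. 18.] 78
0.62 [274. 302.] [0.471 0.285 0.016] [467. 287.] [30. 18.] 76
0.58 [236. 374.] [0.528 0.243 0.016] [525. 244.] [22.  8.] 78
[-0. -1. 84.]
```

```bash
python3 -m pendant '[[[0,0,0],[2,-1,40],60],[[0,0,0],[2,-1,70],60],[[0,0,0],[2,-1,84],60],[[0,0,0],[2,-1,84],20],[[0,0,0],[2,-1,84],20],[[0,0,0],[2,-1,84],20],[[0,0,0],[2,-1,84],20],[[0,0,0],[2,-1,84],20],[[0,0,0],[2,-1,84],20],[[0,0,0],[2,-1,84],20]]' 15
python3 -m pendant '[[[0,0,0],[0,0,0],20],[[0,0,0],[0,0,0],20],[[0,0,0],[0,0,-20],20],[[0,0,0],[0,0,-20],20],[[0,0,0],[-16,0,-20],20],[[0,0,0],[-32,0,-20],20],[[0,0,0],[-32,0,-20],20],[[0,0,0],[-32,0,-13],20],[[0,0,0],[-32,0,-6],20],[[0,0,0],[-32,0,-6],20]]'
python3 -m pendant '[[[0,0,0],[-4,0,0],20],[[0,0,0],[-8,0,0],20],[[0,0,0],[-11,0,0],20],[[0,0,0],[-11,0,0],20],[[0,0,0],[-11,0,0],30],[[0,0,0],[-11,0,0],40],[[0,0,0],[-11,0,0],42],[[0,0,0],[-11,0,0],42],[[0,0,0],[-11,0,0],42],[[0,0,0],[-11,0,0],42]]'
python3 -m pendant '[[[0,0,0],[0,0,-10],42],[[0,0,0],[0,0,-20],42],[[0,0,0],[0,0,-40],60],[[0,0,0],[0,0,-70],80],[[0,0,10],[0,0,-100],80],[[0,0,20],[0,0,-130],80],[[0,0,30],[0,0,-170],80],[[0,0,30],[-66,0,-210],80],[[0,0,30],[-66,0,-210],80],[[0,0,30],[-66,0,-210],80]]'
python3 -m pendant '[[[0,0,60],[0,0,0],80],[[0,0,60],[0,0,0],80],[[0,0,60],[0,0,0],80],[[0,0,60],[0,0,0],80],[[0,0,60],[0,0,0],80],[[0,0,60],[0,0,0],80],[[0,0,60],[0,0,0],80],[[0,0,60],[0,0,0],80],[[0,0,60],[0,0,0],80],[[0,0,60],[0,0,0],80]]'
python3 - <<'E'
from h import *
np.set_printoptions(precision=3,suppress=True)
p,s=shot('wrist','tray5');print(s['eef_pos'],s['tcp_rot'].round(3).tolist())
q=proj(p,[[.53,.28,.01]],s)[0].astype(int)
x0=max(0,min(q[0]-150,260));y0=max(0,q[1]-130)
c=cv2.convertScaleAbs(p['frame'][y0:y0+230,x0:x0+300],alpha=1.5,beta=15);cv2.imwrite('pics/tray6.png',cv2.resize(c,None,fx=2.5,fy=2.5,interpolation=cv2.INTER_CUBIC)[...,::-1]);print(x0,y0)
a=np.radians(-12.2);R=np.array([[np.cos(a),-np.sin(a)],[np.sin(a),np.cos(a)]])
for o in nets.outline_of(p,'lump1'):
    w=onz(p,o['position'],.02,s); print(round(o['conf'],2),np.round(o['position']),w,R.T@(w[:2]-[.5195,.28]),p['frame'][o['region']].mean(0).round())
E
```

```text
t: 34.7
eef_pos: [0.4122, 0.3016, 0.0742]
tcp_rot: [[-0.978, 0.208, 0.002], [0.208, 0.978, 0.001], [-0.001, 0.001, -1.0]]
ft_force: [-0.9, -1.3, 6.4]
finger_gap: 0.0249
finger_force: 15.0
t: 35.53
eef_pos: [0.4416, 0.2948, 0.078]
tcp_rot: [[-0.978, 0.207, -0.001], [0.207, 0.978, -0.0], [0.001, -0.0, -1.0]]
ft_force: [0.6, 1.0, -0.0]
finger_gap: 0.0247
finger_force: 15.0
t: 36.37
eef_pos: [0.4535, 0.2924, 0.0793]
tcp_rot: [[-0.978, 0.208, 0.0], [0.208, 0.978, 0.0], [-0.0, 0.0, -1.0]]
ft_force: [-0.2, 0.2, 0.7]
finger_gap: 0.0418
finger_force: 0.0
t: 37.2
eef_pos: [0.5257, 0.277, 0.2953]
tcp_rot: [[-0.738, 0.675, 0.012], [0.675, 0.738, 0.003], [-0.007, 0.01, -1.0]]
ft_force: [1.5, 0.7, 0.4]
finger_gap: 0.0798
finger_force: 0.0
t: 38.03
eef_pos: [0.5177, 0.279, 0.2902]
tcp_rot: [[0.208, 0.978, 0.001], [0.978, -0.208, 0.001], [0.001, 0.001, -1.0]]
ft_force: [-0.8, 0.7, -1.1]
finger_gap: 0.0804
finger_force: 0.0
[0.518 0.279 0.29 ] [[0.208, 0.978, 0.001], [0.978, -0.208, 0.001], [0.001, 0.001, -1.0]]
141 46
0.95 [249. 140.] [0.497 0.327 0.02 ] [-0.032  0.041] [157.  96.  47.]
0.81 [313. 214.] [0.543 0.24  0.02 ] [ 0.032 -0.034] [159.  97.  47.]
0.76 [288. 186.] [0.525 0.274 0.02 ] [ 0.006 -0.005] [160.  97.  47.]
0.71 [260. 366.] [0.448 0.065 0.02 ] [-0.025 -0.225] [113. 127. 139.]
0.68 [249. 185.] [0.486 0.283 0.02 ] [-0.033 -0.004] [161.  97.  47.]
0.67 [252. 220.] [0.481 0.246 0.02 ] [-0.031 -0.042] [160.  97.  47.]
0.63 [216. 184.] [0.454 0.291 0.02 ] [-0.066 -0.003] [158.  96.  46.]
```

Run:
```python
from h import *
np.set_printoptions(precision=3,suppress=True,linewidth=200)
p,s=shot('wrist')
h=cv2.cvtColor(p['frame'],cv2.COLOR_RGB2HSV)
m=((h[...,0]>8)&(h[...,0]<20)&(h[...,1]>150)&(h[...,2]>80)).astype(np.uint8)
k,l,st,ce=cv2.connectedComponentsWithStats(m); a=np.radians(-12.2);R=np.array([[np.cos(a),-np.sin(a)],[np.sin(a),np.cos(a)]])
for i in range(1,k):
    if st[i,4]>150: print(st[i,4],ce[i],R.T@(onz(p,ce[i],.02,s)[:2]-[.5195,.28]))
# profile across the grip along tray x at plate-top height, in tray coords, for few y
g=cv2.cvtColor(p['frame'],cv2.COLOR_RGB2GRAY)
xs=np.arange(.060,.1,.002); print('xs',(xs*1000).astype(int))
for y in np.arange(-.036,.04,.006):
    W=[np.r_[R@[x,y]+[.5195,.28],.078] for x in xs]; q=proj(p,W,s).round().astype(int); print(round(y*1000),g[q[:,1],q[:,0]])
# tray4 pose
s2=dict(eef_pos=[.5196,.2997,.3075],tcp_rot=np.array([[.204,.979,0],[.979,-.204,0],[0,0,-1]]))
print('grip from tray4',onz(p,(143+568/2.5,62+365/2.5),.078,s2))
# side: plate's top
q=viewer.get_image('side'); gs=cv2.cvtColor(q['frame'],cv2.COLOR_RGB2GRAY)
print(gs[148:172:2,278:296]); print(proj(q,[[.597,.262,.078]]))
```

```text
815 [252.38  138.353] [-0.029  0.042]
840 [308.479 145.185] [0.026 0.036]
1594 [230.85  182.939] [-0.051 -0.002]
790 [290.165 187.147] [ 0.008 -0.006]
783 [314.295 214.289] [ 0.034 -0.035]
768 [251.449 220.189] [-0.031 -0.041]
xs [ 60  62  64  66  68  70  72  74  76  78  80  82  84  86  88  90  92  94  96  98 100]
-36 [ 55  53  49  45  42  42 113 119 116 113 140 151 151 152 157 154 171 211 214 214 213]
-30 [ 36  39  29  20  40  45  92 106  98  98 128 151 153 151 151 153 190 216 214 216 214]
-24 [ 38  42  37  25  36  41  96 106  91  73 113 129 147 154 154 156 176 213 211 210 209]
-18 [ 42  43  33  18  36  32  52  28  39  40  39  38 108 152 155 202 214 215 212 214 211]
-12 [ 35  44  40  19  20  20  26  22  39  41  40  33  79 152 196 211 215 214 213 215 215]
-6 [ 39  33  11  27  21  19  25  22  35  41  44  34 124 204 215 215 212 212 208 206 212]
0 [ 36  19  26  17  17  24  22  24  37  39  41  38 174 214 216 219 218 216 214 210 211]
6 [ 38  27  23  18  23  22  27  29  40  43  44  39 126 215 216 219 217 217 215 216 217]
12 [ 41  28  18  21  25  23  17  21  35  41  38  37 143 213 216 215 2
[... 632 characters left out ...]
120]
 [122 122 122 124 123 128 107   6  15  34  91 125 121 119 119 120 122 120]
 [120 120 121 119 124 122  85  21  28  23  87 131 124 119 117 118 121 121]
 [125 121 120 122 125 118  83  22  21  26  88 129 116 118 121 120 120 120]
 [125 120 121 122 123 118  81  21  26  22  88 129 121 117 116 118 120 124]
 [123 122 123 124 126 119  83  21  29  25  86 129 122 120 121 120 122 122]
 [106 106 106 107 108 100  63  26  23  26  89 134 128 122 121 120 121 123]
 [ 17  23  17  16  19  18  21  19  21  18  63 101 108 106 107 104 108 118]
 [ 23  23  23  22  22  24  22  23  21  27  60  93  87  79  73  70  69  67]
 [ 24  22  19  25  21  23  24  21  23  18  57  85  85  83  80  79  81 107]]
[[284.876 157.966]]
```

All 7 lumps are on the tray; two touch each other. Grip plate centre is at (0.5975,0.267). Pinch it.

```bash
python3 -m pendant '[[[0,0,0],[5,80,0],56],[[0,0,0],[5,80,0],56],[[0,0,0],[5,80,40],56],[[0,0,0],[5,80,80],56],[[0,0,0],[5,80,110],56],[[0,0,0],[5,80,140],56],[[0,0,0],[5,80,165],56],[[0,0,0],[5,80,185],56],[[0,0,0],[5,80,185],56],[[0,0,0],[5,80,185],56]]' 15
python3 -m pendant '[[[0,0,0],[0,0,0],0],[[0,0,0],[0,0,0],0],[[0,0,0],[0,0,0],0],[[0,0,0],[0,0,0],0],[[0,0,0],[0,0,0],0],[[0,0,0],[0,0,0],0],[[0,0,0],[0,0,0],0],[[0,0,0],[0,0,0],0],[[0,0,0],[0,0,0],0],[[0,0,0],[0,0,0],0]]' 15
python3 -m pendant '[[[0,0,0],[0,0,0],0],[[0,0,0],[0,0,0],0],[[0,0,0],[0,0,0],0]]' 55
python3 -c "
from h import *
np.set_printoptions(precision=3,suppress=True)
p,s=shot('side')
for o in nets.outline_of(p,'lump1'): print('side',round(o['conf'],2),np.round(o['position']),onz(p,o['position'],.02))
print(s['joints'])"
```

```text
t: 39.07
eef_pos: [0.5966, 0.2666, 0.1032]
tcp_rot: [[0.207, 0.978, -0.003], [0.978, -0.207, -0.001], [-0.001, -0.003, -1.0]]
ft_force: [0.8, -0.6, 0.2]
finger_gap: 0.0561
finger_force: 0.0
t: 39.9
eef_pos: [0.5977, 0.267, 0.1045]
tcp_rot: [[0.208, 0.978, 0.001], [0.978, -0.208, 0.0], [0.0, 0.0, -1.0]]
ft_force: [-0.1, -0.2, 1.7]
finger_gap: 0.0098
finger_force: 15.0
t: 40.15
eef_pos: [0.5977, 0.267, 0.1045]
tcp_rot: [[0.208, 0.978, 0.001], [0.978, -0.208, 0.0], [0.0, 0.001, -1.0]]
ft_force: [0.9, 0.2, 3.1]
finger_gap: 0.0097
finger_force: 55.0
side 0.82 [199. 282.] [ 0.366 -0.03   0.02 ]
side 0.66 [261. 171.] [0.543 0.304 0.02 ]
side 0.59 [258. 182.] [0.527 0.257 0.02 ]
side 0.55 [267. 187.] [0.546 0.235 0.02 ]
side 0.43 [237. 181.] [0.479 0.275 0.02 ]
side 0.43 [227. 179.] [0.455 0.289 0.02 ]
side 0.43 [240. 184.] [0.483 0.26  0.02 ]
[-0.146  0.738 -0.448  1.656  0.402  0.839 -0.973]
```

Gripped at 55 N. Lift gently.

```bash
python3 -m pendant '[[[0,0,0],[0,0,-8],0],[[0,0,0],[0,0,-22],0],[[0,0,0],[0,0,-42],0],[[0,0,0],[0,0,-65],0],[[0,0,0],[0,0,-90],0],[[0,0,0],[0,0,-115],0],[[0,0,0],[0,0,-140],0],[[0,0,0],[0,0,-162],0],[[0,0,0],[0,0,-180],0],[[0,0,0],[0,0,-190],0]]'
python3 -m pendant '[[[0,0,0],[-7,2,0],0],[[0,0,0],[-20,6,0],0],[[0,0,0],[-39,11,0],0],[[0,0,0],[-62,17,0],0],[[0,0,0],[-87,24,0],0],[[0,0,0],[-113,31,0],0],[[0,0,0],[-139,38,0],0],[[0,0,0],[-165,45,0],0],[[0,0,0],[-191,52,0],0],[[0,0,0],[-217,59,0],0]]'
python3 -m pendant '[[[0,0,0],[-26,7,0],0],[[0,0,0],[-52,14,0],0],[[0,0,0],[-78,21,0],0],[[0,0,0],[-104,28,0],0],[[0,0,0],[-130,35,0],0],[[0,0,0],[-156,43,0],0],[[0,0,0],[-182,50,0],0],[[0,0,0],[-208,57,0],0],[[0,0,0],[-234,64,0],0],[[0,0,0],[-257,71,0],0]]'
python3 -m pendant '[[[0,0,0],[-21,6,0],0],[[0,0,0],[-39,11,0],0],[[0,0,0],[-53,15,0],0],[[0,0,0],[-63,18,0],0],[[0,0,0],[-70,20,0],0],[[0,0,0],[-74,20,0],0],[[0,0,0],[-74,20,0],0],[[0,0,0],[-74,20,0],0]]'
python3 -c "
from h import *
np.set_printoptions(precision=3,suppress=True)
p,s=shot('side','carry');print(s['joints'])
for o in nets.outline_of(p,'lump1'): print('side',round(o['conf'],2),np.round(o['position']),onz(p,o['position'],.21))"
```

```text
t: 41.08
eef_pos: [0.5977, 0.2675, 0.2978]
tcp_rot: [[0.207, 0.978, 0.003], [0.978, -0.207, 0.001], [0.002, 0.003, -1.0]]
ft_force: [0.4, -0.2, -2.2]
finger_gap: 0.0096
finger_force: 55.0
t: 41.92
eef_pos: [0.6086, 0.0389, 0.292]
tcp_rot: [[0.209, 0.978, -0.004], [0.978, -0.209, -0.001], [-0.002, -0.004, -1.0]]
ft_force: [0.2, 0.1, -3.9]
finger_gap: 0.0095
finger_force: 55.0
t: 42.75
eef_pos: [0.6236, -0.2275, 0.2917]
tcp_rot: [[0.21, 0.978, -0.004], [0.978, -0.21, 0.0], [-0.001, -0.004, -1.0]]
ft_force: [0.7, 0.4, -3.1]
finger_gap: 0.0101
finger_force: 55.0
t: 43.42
eef_pos: [0.6304, -0.2991, 0.2941]
tcp_rot: [[0.207, 0.978, -0.0], [0.978, -0.207, 0.001], [0.001, -0.0, -1.0]]
ft_force: [-0.3, 0.6, -3.3]
finger_gap: 0.0096
finger_force: 55.0
[ 0.664  0.582 -0.395  1.413  0.228  1.192  0.035]
side 0.92 [313. 320.] [ 0.511 -0.29   0.21 ]
side 0.82 [323. 342.] [ 0.515 -0.322  0.21 ]
side 0.79 [351. 320.] [ 0.556 -0.301  0.21 ]
side 0.71 [318. 288.] [ 0.531 -0.244  0.21 ]
side 0.69 [360. 290.] [ 0.583 -0.259  0.21 ]
side 0.64 [376. 341.] [ 0.576 -0.334  0.21 ]
side 0.56 [249. 144.] [0.497 0.13  0.21 ]
side 0.49 [352. 333.] [ 0.551 -0.318  0.21 ]
```

Lumps stayed aboard. Tilt to 20° with the lip over the compartment and check.

```bash
python3 -m pendant '[[[-4,0,0],[0,-7,-5],0],[[-8,0,0],[0,-15,-10],0],[[-12,0,0],[0,-23,-12],0],[[-16,0,0],[0,-33,-13],0],[[-20,0,0],[0,-43,-14],0],[[-20,0,0],[0,-43,-14],0],[[-20,0,0],[0,-43,-14],0]]'
python3 -c "
from h import *
np.set_printoptions(precision=3,suppress=True)
s=state();print(s['joints']); R=s['tcp_rot']
lip=s['eef_pos']+R@np.array([0,-.165,.0975]); a=np.radians(-8); u=np.array([np.cos(a),np.sin(a)]);v=np.array([-u[1],u[0]]);d=lip[:2]-[.435,-.261]
print('lip',lip,'in chest',d@u,d@v,lip[2]-.008)"
```

```text
t: 44.1
eef_pos: [0.587, -0.2906, 0.3083]
tcp_rot: [[0.208, 0.92, 0.332], [0.978, -0.195, -0.071], [-0.001, 0.34, -0.941]]
ft_force: [0.3, -0.4, -1.6]
finger_gap: 0.0096
finger_force: 55.0
[ 0.836  0.34  -0.467  1.788  0.124  0.71   0.129]
lip [ 0.468 -0.265  0.161] in chest 0.032819380226633395 0.00021023079912965137 0.1525949648086574
```

```bash
python3 -m pendant '[[[-4,0,0],[0,-10,-4],0],[[-7,0,0],[0,-18,-6],0],[[-11,0,0],[0,-29,-5],0],[[-14,0,0],[0,-41,-4],0],[[-18,0,0],[0,-53,-3],0],[[-21,0,0],[0,-64,-1],0],[[-21,0,0],[0,-64,-1],0],[[-21,0,0],[0,-64,-1],0],[[-21,0,0],[0,-64,-1],0],[[-21,0,0],[0,-64,-1],0]]'
python3 -c "
from h import *
np.set_printoptions(precision=3,suppress=True)
s=state();print(s['joints']); R=s['tcp_rot']
lip=s['eef_pos']+R@np.array([0,-.165,.0975]); print('lip',lip)
p,s=shot('side','tip')
h=cv2.cvtColor(p['frame'],cv2.COLOR_RGB2HSV)
for o in nets.outline_of(p,'lump1'): print('side',round(o['conf'],2),np.round(o['position']),o['region'].sum())"
```

```text
t: 44.93
eef_pos: [0.5312, -0.279, 0.2886]
tcp_rot: [[0.206, 0.736, 0.644], [0.978, -0.156, -0.135], [0.001, 0.658, -0.753]]
ft_force: [0.3, -0.8, -1.2]
finger_gap: 0.0098
finger_force: 55.0
[ 0.862  0.176 -0.34   2.185 -1.007  0.195  1.279]
lip [ 0.473 -0.266  0.107]
side 0.97 [260. 390.] 445
side 0.76 [260. 366.] 347
side 0.7 [229. 355.] 283
side 0.62 [247. 417.] 284
side 0.61 [225. 406.] 319
side 0.58 [228. 380.] 335
side 0.53 [199. 282.] 217
side 0.47 [224. 415.] 98
side 0.46 [252. 145.] 95
```

The tilt reached 41°, the lumps now show inside the compartment in the side view, and the wrist load dropped to the tray's own weight. Level out and carry the tray back.

```bash
python3 -m pendant '[[[4,0,0],[0,11,4],0],[[8,0,0],[0,23,8],0],[[12,0,0],[0,35,13],0],[[16,0,0],[0,47,18],0],[[21,0,0],[0,60,24],0],[[21,0,0],[0,60,24],0]]'
python3 -m pendant '[[[5,0,0],[0,11,2],0],[[10,0,0],[0,22,4],0],[[15,0,0],[0,32,7],0],[[20,0,0],[0,42,9],0],[[20,0,0],[0,42,9],0],[[20,0,0],[0,42,9],0],[[20,0,0],[0,42,9],0]]'
python3 -c "
from h import *
np.set_printoptions(precision=3,suppress=True)
p,s=shot('side','after');print(s['joints'],s['eef_pos'],s['tcp_rot'])
for o in nets.outline_of(p,'lump1'): print('side',round(o['conf'],2),np.round(o['position']),o['region'].sum())"
```

```text
t: 45.53
eef_pos: [0.5967, -0.2912, 0.3131]
tcp_rot: [[0.204, 0.92, 0.335], [0.979, -0.19, -0.075], [-0.005, 0.343, -0.939]]
ft_force: [3.3, 0.5, -0.4]
finger_gap: 0.0096
finger_force: 55.0
t: 46.12
eef_pos: [0.6304, -0.3003, 0.3137]
tcp_rot: [[0.208, 0.978, 0.0], [0.978, -0.208, -0.001], [-0.0, 0.0, -1.0]]
ft_force: [-0.8, 0.1, -1.2]
finger_gap: 0.0096
finger_force: 55.0
[ 0.3    0.539  0.16   1.407 -0.087  1.202  0.26 ] [ 0.63  -0.3    0.314] [[ 0.208  0.978  0.   ]
 [ 0.978 -0.208 -0.001]
 [-0.     0.    -1.   ]]
side 0.88 [226. 405.] 341
side 0.83 [261. 390.] 392
side 0.77 [240. 358.] 298
side 0.76 [257. 365.] 351
side 0.75 [228. 380.] 375
side 0.75 [199. 281.] 227
side 0.71 [246. 416.] 273
side 0.56 [250. 145.] 106
```

```bash
python3 -m pendant '[[[0,0,0],[15,-4,0],0],[[0,0,0],[45,-13,0],0],[[0,0,0],[80,-23,0],0],[[0,0,0],[115,-33,0],0],[[0,0,0],[150,-43,0],0],[[0,0,0],[185,-52,0],0],[[0,0,0],[220,-62,0],0],[[0,0,0],[255,-72,0],0],[[0,0,0],[290,-82,0],0],[[0,0,0],[325,-92,0],0]]'
python3 -m pendant '[[[0,0,0],[35,-10,0],0],[[0,0,0],[70,-20,0],0],[[0,0,0],[105,-30,0],0],[[0,0,0],[140,-40,0],0],[[0,0,0],[175,-50,0],0],[[0,0,0],[200,-57,0],0],[[0,0,0],[213,-61,0],0],[[0,0,0],[218,-62,0],0],[[0,0,0],[218,-62,0],0],[[0,0,0],[218,-62,0],0]]'
python3 -m pendant '[[[0,0,0],[0,0,20],0],[[0,0,0],[0,0,50],0],[[0,0,0],[0,0,80],0],[[0,0,0],[0,0,110],0],[[0,0,0],[0,0,140],0],[[0,0,0],[0,0,165],0],[[0,0,0],[0,0,185],0],[[0,0,0],[0,0,195],0],[[0,0,0],[0,0,195],0],[[0,0,0],[0,0,195],0]]'
python3 g.py .592 .263 .106
```

```text
t: 47.05
eef_pos: [0.6064, 0.0391, 0.3157]
tcp_rot: [[0.208, 0.978, 0.002], [0.978, -0.208, 0.001], [0.001, 0.002, -1.0]]
ft_force: [0.8, -0.7, -1.1]
finger_gap: 0.01
finger_force: 55.0
t: 47.88
eef_pos: [0.5929, 0.2606, 0.3147]
tcp_rot: [[0.21, 0.978, 0.001], [0.978, -0.21, -0.002], [-0.001, 0.001, -1.0]]
ft_force: [0.4, -0.0, -2.5]
finger_gap: 0.0097
finger_force: 55.0
t: 48.72
eef_pos: [0.5933, 0.2612, 0.1198]
tcp_rot: [[0.21, 0.978, 0.0], [0.978, -0.21, -0.001], [-0.001, 0.0, -1.0]]
ft_force: [-0.1, -0.7, -1.3]
finger_gap: 0.0096
finger_force: 55.0
[ 2. -2. 14.]
```

```bash
python3 -m pendant '[[[0,0,0],[0,0,5],0],[[0,0,0],[0,0,10],0],[[0,0,0],[0,0,15],0],[[0,0,0],[0,0,15],0],[[0,0,0],[0,0,15],0],[[0,0,0],[0,0,15],20],[[0,0,0],[0,0,15],30],[[0,0,0],[0,0,15],40],[[0,0,0],[0,0,15],40],[[0,0,0],[0,0,15],40]]'
python3 -m pendant '[[[0,0,0],[0,0,0],40],[[0,0,0],[0,0,-20],40],[[0,0,0],[0,0,-50],40],[[0,0,0],[0,0,-90],60],[[0,0,0],[0,0,-130],80],[[0,0,0],[0,-40,-170],80],[[0,0,0],[0,-75,-190],80],[[0,0,0],[0,-75,-190],80],[[0,0,0],[0,-75,-190],80]]'
python3 - <<'E'
from h import *
np.set_printoptions(precision=3,suppress=True,linewidth=200)
p,s=shot('wrist','placed')
a=np.radians(-12.2);R=np.array([[np.cos(a),-np.sin(a)],[np.sin(a),np.cos(a)]]); g=cv2.cvtColor(p['frame'],cv2.COLOR_RGB2GRAY)
m=(g<60).astype(np.uint8); m[250:]=0; k,l,st,ce=cv2.connectedComponentsWithStats(m)
for i in range(1,k):
    if st[i,4]>3000: print(st[i],onz(p,ce[i],.015,s), cv2.minAreaRect(np.argwhere(l==i)[:,::-1].astype(np.float32)))
for n in ('scene','side'):
    p,_=shot(n,n+'9')
    for o in nets.outline_of(p,'lump1'): print(n,round(o['conf'],2),np.round(o['position']),o['region'].sum(),onz(p,o['position'],.02),p['frame'][o['region']].mean(0).round())
E
```

```text
t: 49.55
eef_pos: [0.5927, 0.2629, 0.1046]
tcp_rot: [[0.208, 0.978, 0.0], [0.978, -0.208, 0.0], [0.0, 0.0, -1.0]]
ft_force: [-0.2, 0.3, -0.7]
finger_gap: 0.0372
finger_force: 0.0
t: 50.3
eef_pos: [0.5172, 0.2811, 0.2977]
tcp_rot: [[0.204, 0.979, 0.003], [0.979, -0.204, 0.004], [0.004, 0.002, -1.0]]
ft_force: [-1.2, -0.7, -0.3]
finger_gap: 0.0753
finger_force: 0.0
[  196   127   179   115 18967] [0.52  0.277 0.015] ((285.0, 184.0), (178.0, 114.0), 0.0)
scene 0.72 [164. 293.] 159 [ 0.44  -0.218  0.02 ] [83. 56. 36.]
scene 0.67 [118. 303.] 177 [ 0.38  -0.301  0.02 ] [95. 61. 36.]
scene 0.65 [129. 312.] 195 [ 0.417 -0.3    0.02 ] [99. 62. 34.]
scene 0.6 [155. 283.] 134 [ 0.404 -0.211  0.02 ] [81. 56. 38.]
scene 0.58 [127. 296.] 155 [ 0.383 -0.276  0.02 ] [101.  64.  36.]
scene 0.5 [144. 285.] 169 [ 0.388 -0.231  0.02 ] [97. 63. 37.]
scene 0.49 [149. 310.] 155 [ 0.448 -0.267  0.02 ] [108.  68.  36.]
side 0.89 [232. 380.] 321 [ 0.403 -0.241  0.02 ] [77. 42.  9.]
side 0.78 [260. 392.] 373 [ 0.442 -0.269  0.02 ] [80. 42.  4.]
side 0.77 [247. 414.] 299 [ 0.418 -0.298  0.02 ] [86. 46.  5.]
side 0.76 [255. 366.] 311 [ 0.441 -0.226  0.02 ] [59. 30.  5.]
side 0.68 [236. 361.] 223 [ 0.412 -0.21   0.02 ] [58. 31.  7.]
side 0.68 [201. 281.] 215 [ 0.369 -0.029  0.02 ] [98. 26. 20.]
side 0.62 [224. 413.] 96 [ 0.385 -0.289  0.02 ] [84. 46. 10.]
side 0.58 [223. 405.] 302 [ 0.385 -0.277  0.02 ] [81. 44.  8.]
```

Tray is on the mat centre, and the scene view shows all 7 lumps in the compartment. Now shut the cover.

```bash
python3 -m pendant '[[[0,0,-4],[-270,80,0],80],[[0,0,-4],[-270,80,0],80],[[0,0,-4],[-270,80,0],80],[[0,0,-4],[-270,80,0],80],[[0,0,-4],[-270,80,0],80],[[0,0,-4],[-270,80,0],80],[[0,0,-4],[-270,80,0],80],[[0,0,-4],[-270,80,0],80],[[0,0,-4],[-270,80,0],80],[[0,0,-4],[-270,80,0],80]]'
python3 g.py .561 -.279 .25
```

```text
t: 51.38
eef_pos: [0.5414, -0.0023, 0.2933]
tcp_rot: [[0.14, 0.99, -0.002], [0.99, -0.14, 0.0], [0.0, -0.002, -1.0]]
ft_force: [0.2, 0.5, -0.5]
finger_gap: 0.0799
finger_force: 0.0
[-271.   58.   43.]
```

```bash
python3 -m pendant '[[[0,0,0],[-271,58,0],80],[[0,0,0],[-271,58,0],80],[[0,0,0],[-271,58,0],80],[[0,0,0],[-271,58,0],80],[[0,0,0],[-271,58,0],80],[[0,0,0],[-271,58,0],80],[[0,0,0],[-271,58,0],80],[[0,0,0],[-271,58,20],80],[[0,0,0],[-271,58,43],80],[[0,0,0],[-271,58,43],80]]' 20
python3 -m pendant '[[[0,0,0],[0,0,0],70],[[0,0,0],[0,0,35],70],[[0,0,0],[0,0,70],60],[[0,0,0],[0,0,90],50],[[0,0,0],[0,0,100],40],[[0,0,0],[0,0,100],30],[[0,0,0],[0,0,100],20],[[0,0,0],[0,0,100],0],[[0,0,0],[0,0,100],0],[[0,0,0],[0,0,100],0]]' 20
python3 -m pendant '[[[0,0,0],[0,0,0],0],[[0,0,0],[0,0,0],0],[[0,0,0],[0,0,0],0],[[0,0,0],[0,0,0],0],[[0,0,0],[0,0,0],0],[[0,0,0],[0,0,0],0],[[0,0,0],[0,0,0],0],[[0,0,0],[0,0,0],0]]' 20
```

```text
t: 52.22
eef_pos: [0.5596, -0.2761, 0.2461]
tcp_rot: [[0.137, 0.99, -0.008], [0.991, -0.137, 0.004], [0.003, -0.008, -1.0]]
ft_force: [-1.7, 1.4, -0.8]
finger_gap: 0.0802
finger_force: 0.0
t: 53.05
eef_pos: [0.5621, -0.2792, 0.1533]
tcp_rot: [[0.139, 0.99, 0.003], [0.99, -0.139, -0.001], [-0.001, 0.003, -1.0]]
ft_force: [0.5, -0.4, 0.2]
finger_gap: 0.0212
finger_force: 0.0
t: 53.72
eef_pos: [0.5606, -0.2789, 0.1524]
tcp_rot: [[0.14, 0.99, -0.0], [0.99, -0.14, 0.0], [0.0, -0.0, -1.0]]
ft_force: [-2.2, 1.3, 5.7]
finger_gap: 0.012
finger_force: 20.0
```

```bash
python3 -m pendant '[[[0,0,0],[0,-15,0],0],[[0,0,0],[0,-35,0],0],[[0,0,0],[0,-55,0],0],[[0,0,0],[0,-75,0],0],[[0,0,0],[0,-95,0],0],[[0,0,0],[0,-112,0],0],[[0,0,0],[0,-122,0],0],[[0,0,0],[0,-128,0],0],[[0,0,0],[0,-133,0],0],[[0,0,0],[0,-133,0],0]]'
python3 -m pendant '[[[0,0,0],[0,0,0],0],[[0,0,0],[0,0,0],0]]'
```

```text
t: 54.55
eef_pos: [0.4317, -0.2597, 0.1524]
tcp_rot: [[0.138, 0.99, 0.005], [0.99, -0.138, -0.001], [0.0, 0.005, -1.0]]
ft_force: [4.4, 4.3, 2.2]
finger_gap: 0.0119
finger_force: 20.0
t: 54.72
eef_pos: [0.4317, -0.2598, 0.1523]
tcp_rot: [[0.138, 0.99, 0.004], [0.99, -0.138, -0.0], [0.0, 0.004, -1.0]]
ft_force: [3.1, 3.9, 5.8]
finger_gap: 0.012
finger_force: 20.0
```

The cover travelled 130 mm. Release, back off, and take a final look.

```bash
python3 -m pendant '[[[0,0,0],[0,0,0],40],[[0,0,0],[0,0,0],40],[[0,0,0],[0,0,0],40],[[0,0,0],[0,0,0],40],[[0,0,0],[0,0,0],40],[[0,0,0],[0,0,0],40],[[0,0,0],[0,0,-30],50],[[0,0,0],[0,0,-70],60],[[0,0,0],[0,0,-110],60],[[0,0,0],[0,0,-150],60]]'
python3 -m pendant '[[[0,0,0],[0,40,-190],60],[[0,0,0],[0,80,-200],60],[[0,0,0],[0,120,-200],60],[[0,0,0],[0,160,-200],60],[[0,0,0],[0,200,-200],60],[[0,0,0],[0,240,-200],60],[[0,0,0],[0,240,-200],60],[[0,0,0],[0,240,-200],60]]'
python3 - <<'E'
from h import *
np.set_printoptions(precision=3,suppress=True)
for n in ('side','scene'):
    p,_=shot(n,n+'10')
    for k in ('lump1','spice_pot','bowl','cover_grip'):
        for o in nets.outline_of(p,k): print(n,k,round(o['conf'],2),np.round(o['position']),onz(p,o['position'],.012))
E
```

```text
t: 55.55
eef_pos: [0.4287, -0.2602, 0.3028]
tcp_rot: [[0.14, 0.99, -0.001], [0.99, -0.14, 0.0], [0.0, -0.001, -1.0]]
ft_force: [0.2, -0.4, -0.5]
finger_gap: 0.0586
finger_force: 0.0
t: 56.22
eef_pos: [0.6666, -0.2934, 0.5017]
tcp_rot: [[0.139, 0.99, 0.001], [0.99, -0.139, -0.0], [-0.0, 0.001, -1.0]]
ft_force: [1.2, -0.5, 0.8]
finger_gap: 0.0602
finger_force: 0.0
side lump1 0.47 [201. 282.] [ 0.368 -0.024  0.012]
side lump1 0.46 [386. 248.] [ 0.75  -0.017  0.012]
side spice_pot 0.66 [234. 244.] [0.444 0.064 0.012]
side bowl 0.56 [386. 248.] [ 0.751 -0.017  0.012]
scene lump1 0.61 [324. 185.] [0.511 0.283 0.012]
scene lump1 0.59 [364. 158.] [0.534 0.439 0.012]
scene spice_pot 0.87 [241. 218.] [0.419 0.059 0.012]
scene bowl 0.58 [319. 308.] [ 0.726 -0.025  0.012]
scene cover_grip 0.9 [146. 293.] [ 0.404 -0.241  0.012]
```

View pics/side10.png

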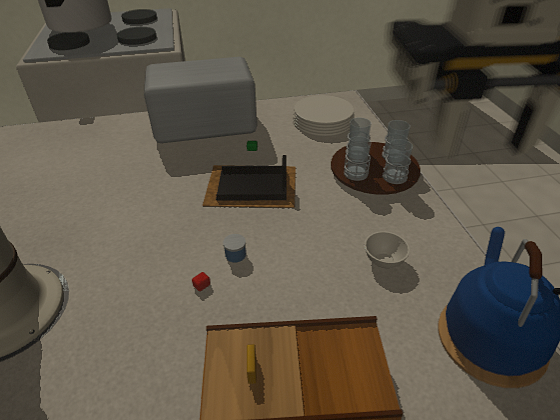

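Final view: cover shut with its fin at (251,362), and the empty tray flat on the mat at (252,183). No brown lumps remain, and the pot (235,249) and bowl (386,248) haven't moved.

```bash
python3 -c "
from cell import r
print(r.close_job())"
```

```text
the job is handed in; nothing more can be done
None
```

The job is handed in, with no verdict returned: the camera views show all 7 lumps in the chest, the cover shut, the empty tray flat on its mat, and the bowl and spice pot where they stood.

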